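Change the batch in a UV bonding press

TASK

The batch in the UV bonding press is done; change it for the new one. Switch the press off at its red isolator, then, squeezing the release button in the lever's grip, swing the hood fully up until it latches. Lay the finished cartridges (purple dot) flat in the steel tray and seat the new ones (yellow dot) flat in the pockets, one to a pocket, then squeeze the button again, swing the lever gently all the way down until it latches, and only then switch the isolator back on; the hood must never be open with the isolator on, and the dropper bottles and the timer are to be left alone.

Things in the scene. Friction and masses are not known exactly. Their poses are not given: they have to be found in the camera images.
- press: white UV bonding press, base 152 x 186 mm, nest top 44 mm high; origin on the bench under the base's centre, x to the back of the press, y to its left seen from the robot, z up. Three pockets lie side by side under its hood. Fixed to the bench, as are the isolator, tray and mat. Fully open, the hood stands 195 mm high, its face about 60 mm behind the pockets' centres
- hood (a joint): hood and the lever right of it (one piece) about the level hinge at the back: 0 shut, 1.485 fully open (nearly upright). A sprung pawl locks it both ways in notches at 0, 0.165 .. 1.485; it turns only while the button is squeezed, then is spring-balanced, needs up to 4 N at the grip and stays where left. Let go between notches, it catches in the next one reached; outermost notches have 0.01 rad of play
- release_button (a joint): travel of the red button in the lever's grip, m: 0 out, 0.008 fully squeezed; spring 2.7 N at first, 6.3 N at the end; the pawl is clear of the notches from about 0.005 on
- grip (a point): pinch point on the lever's centre line, 28 mm before the end of its black rubber grip (56 mm long, 22 mm thick in the press's y, 26 mm the other way). On its +y face the red button (34 x 17 mm) stands 8 mm proud, so it measures 30 mm, 22 mm when squeezed. Pinched across y from above, one finger presses the button and the lever can swing with the tool still pointing down. Its y is the press's y
- hood_hinge (a point): point on the hinge axis (along the press's y) in the lever's plane, 67 mm above the bench; the grip point circles it at 155 mm: at hood angle q it is 155*cos(q+0.195) mm in front of it (press -x) and 155*sin(q+0.195) mm above it
- isolator_handle (a joint): angle of the red isolator handle, rad: 0 off, 1.05 on, growing clockwise seen from above. Detents at these ends only: past half-way it snaps over; about 0.12 Nm turns it
- isolator_grip (a point): centre of the red handle bar, on the isolator's vertical axis, 53 mm above the bench. The bar is 50 mm long along the point's x (turns with it), 13 mm thick, 24 mm high (41 to 65 mm above the bench), on a yellow plate on a grey box 74 x 74 x 34 mm. The white line on its +x end points at a white spot when off, a green one when on
- tray_floor (a point): centre of the inner floor of the shallow stainless tray for finished cartridges, 3 mm above the bench; inside 154 (x) x 144 mm (y), rim 13 mm above the bench
- mat: thin flat blue mat 125 x 190 mm (x, y), under 1 mm thick, on which the new cartridges lie in a row; origin at its centre. Behind the work stands a big analyser (fixed, front at x = 0.555 m from y = -0.135 to 0.245 m, over 120 mm high); right of the press a round centrifuge (fixed, y below -0.39 m)
- pocket_1 (a point): where the centre of a cartridge seated in pocket 1 (left seen from the robot) is, 51 mm above the bench; x, y as the press. Pocket 82 mm along the press's x, 34 mm across, floor 44 mm above the bench, rims 5 mm high, pitch 62 mm. Cartridges lie along the press's x, either end forward, 9 mm proud of the rims
- pocket_2 (a point): where the centre of a cartridge seated in pocket 2 (middle seen from the robot) is, 51 mm above the bench; x, y as the press. Pocket 82 mm along the press's x, 34 mm across, floor 44 mm above the bench, rims 5 mm high, pitch 62 mm. Cartridges lie along the press's x, either end forward, 9 mm proud of the rims
- pocket_3 (a point): where the centre of a cartridge seated in pocket 3 (right seen from the robot) is, 51 mm above the bench; x, y as the press. Pocket 82 mm along the press's x, 34 mm across, floor 44 mm above the bench, rims 5 mm high, pitch 62 mm. Cartridges lie along the press's x, either end forward, 9 mm proud of the rims
- new_1_center (a point): centre (half-way up) of a new (not yet bonded) cartridge: flat white block with a pale top, a blue band at one end, a round yellow dot near the other; 76 x 28 x 14 mm (x, y, z; x from the band to the dot, z up), 45 g. At the start two or three such lie on the blue mat. May be absent.
- new_2_center (a point): centre (half-way up) of a new (not yet bonded) cartridge: flat white block with a pale top, a blue band at one end, a round yellow dot near the other; 76 x 28 x 14 mm (x, y, z; x from the band to the dot, z up), 45 g. At the start two or three such lie on the blue mat. May be absent.
- new_3_center (a point): centre (half-way up) of a new (not yet bonded) cartridge: flat white block with a pale top, a blue band at one end, a round yellow dot near the other; 76 x 28 x 14 mm (x, y, z; x from the band to the dot, z up), 45 g. At the start two or three such lie on the blue mat. May be absent.
- cured_1_center (a point): centre (half-way up) of a finished cartridge: flat white block with a pale top, a blue band at one end, a round purple dot near the other; 76 x 28 x 14 mm (x, y, z; x from the band to the dot, z up), 45 g. At the start one or two such lie in pockets of the shut press. May be absent.
- cured_2_center (a point): centre (half-way up) of a finished cartridge: flat white block with a pale top, a blue band at one end, a round purple dot near the other; 76 x 28 x 14 mm (x, y, z; x from the band to the dot, z up), 45 g. At the start one or two such lie in pockets of the shut press. May be absent.
- cured_3_center (a point): centre (half-way up) of a finished cartridge: flat white block with a pale top, a blue band at one end, a round purple dot near the other; 76 x 28 x 14 mm (x, y, z; x from the band to the dot, z up), 45 g. At the start one or two such lie in pockets of the shut press. May be absent.
- dropper_1: bystander: white dropper bottle with red tip, 26 mm across, 78 mm high, standing behind the tray, mat or isolator; origin under it
- dropper_2: bystander: white dropper bottle with blue tip, 26 mm across, 78 mm high, standing behind the tray, mat or isolator; origin under it
- timer: bystander: white lab timer 58 x 62 x 14 mm lying at the far left; origin under it

How it is judged:
By the outcome, as a careful person would: the job done as asked, in the order asked, and still so for the second after the job is handed in, with the robot touching nothing.
Of new_1, new_2, new_3 only 2 to 3 are there at a start; the rules pass over those that are not, and their reading is None.
Of cured_1, cured_2, cured_3 only 1 to 2 are there at a start; the rules pass over those that are not, and their reading is None.
At some moment in a run one of new_1, new_2, new_3, cured_1, cured_2, cured_3 may be knocked a few centimetres aside while the robot is not near it.
Once in a run the grip may slacken for a moment while it holds something.
It also fails if it takes over 200 s, if anything falls off the work surface, if the arm or the gripper's body presses on something with over 40 N, if the wrist force passes 120 N, or if a joint passes its speed limit or range.

ROBOT

A 7-joint arm with a two-finger parallel gripper is mounted at the origin on a cart in front of the work surface, level with it; the furniture and walls round the work are solid. World frame = base frame: x ahead of the robot, y to its left, z up, the work surface at z = 0. Lengths are in m, angles in rad, forces in N, time in s.
With the tool pointing down it reaches from about 0.425 to 0.925 m from the base axis. Payload 6.8 kg.
Tool frame: the origin (TCP) lies at the very end of the fingers, on their centre line; the grasp point (between the pads) lies 19 mm behind it; z points along the fingers, y is the line along which they close (so a half turn about z gives the same grasp; the last joint's range is limited). The gripper opens to 85 mm and grips with 20 to 120 N. Pads are 22 mm wide; open, the fingers measure 114 mm over their backs; the gripper's body (76 mm by 85 mm) begins 54 mm behind the grasp point. The pads swing forward as they close: fully open they stand 13 mm farther back than shut.
Start: joints at [-0.108, 0.477, 0.022, 1.555, -0.011, 1.109, -0.083], TCP at [0.675, 0, 0.231] pointing down, gripper open.
Joint ranges: [-2.96, 2.96], [-0.34, 2.1], [-1.41, 1.46], [0.24, 2.44], [-1.37, 4.51], [0.17, 1.92], [-2.96, 2.96]. Speed limits (rad/s): [2.39, 2.39, 3.14, 3.14, 3.14, 3.14, 3.14].

INTERFACE

Orientations are given as a unit quaternion [w, x, y, z].
In Python, from station import bot gives the robot as it stands.
- The arm moves only by the tool apply_moves, never from a script. Its argument "deltas" is a list of rows, each a list of 3 entries, a list of its own where there are three numbers: the closure, from 0 (fully open) to 1 (shut), then the shift along the tool's x, y, z in units of 0.2 m (1.0 is 0.2 m), then the turn about the tool's z in units of 2 pi rad (1.0 is 2 pi rad). A call has 1 to 12 rows; each row is the pose to reach, as a shift and turn from the pose commanded when the call began, along the tool's axes at that moment, turning the shorter way round; what a row does not reach only later rows make up. A row lasts 1/10 s, in which the tool goes at most 50 mm and 8.59 degrees, less where a joint would pass 70% of its speed; a pose out of reach is approached as far as the arm can. A call with a number of a shift or a turn outside -1 to 1 is refused whole. A call with a gripper value outside its range is refused whole. The fingers move at their own pace and stop on an object; "squeeze" is the grip in N (left out, the last holds). Time passes only in rows, so rows that repeat a pose let the fingers close. It gives the time, the measured TCP pose, the force, the opening and the grip force at its end, in the units of the state.
- bot.get_obs(): the state, without advancing time (a new reading comes with each control period).
- bot.read_camera(name): name is "scene" or "side" or "wrist"; returns a dict with "color" (480x640x3 uint8, red, green, blue), "intrinsics" (3x3 intrinsics, pixels), "pose" (4x4, takes a point from camera to world coordinates); the wrist camera has in their place "hand_eye" (4x4, takes a point from camera to tool coordinates, whose origin is the TCP and whose axes are the flange's). Camera axes: x right, y down, z forward; pixel columns grow to the right and rows downward; lengths in m; the calibration is good to about 2 mm. A picture is of the moment at which its call begins: read the wrist's pose just before it. There is no depth.
- bot.hand_in(): hands the job in; it is judged then, once.
Trained networks look in a picture, given as the dict that the camera call returned (one of the last four; its "shot" number tells which), for a name from the list of things; names that differ only in an ending like _2 or _b are one class to them, and where a whole thing is asked for, a point or a joint stands for the part that bears it (a point fixed in the world has none). Each returns a list of dicts, best first, with "confidence" (0 to 1); they miss things now and then, are a little off and sometimes report something else, mostly with a low value. They report only what shows in the picture. A call takes as long as a camera call.
- bot.look_for(picture, target): "point" ([x, y, z] in m, in world coordinates, good to about 4 mm: the middle of the surface that is visible of it).
The state is a dict: "t": time; "q": joint angles; "joint_vel": joint speeds; "joint_torque": joint torques, N m; "eef_pos": TCP position; "tool_rot": TCP orientation; "contact_force": force on the tool from outside, world axes, zero at the start; "torque": the same for the moment, N m; "gripper_width": opening from 0.0 (shut) to 1.0 (fully open); "grasp_force": force on a finger pad.
Only numpy, scipy, OpenCV 4.12 (cv2) and the standard library are available. Lean on these libraries where they do the work, as an engineer would, in place of code of your own. Each camera call takes 0.05 s, during which the arm holds its last target. There are 200 camera calls.

## Working session

There is one attempt and no reset: what is moved stays moved. The work goes in short steps, Python scripts to look and compute and a tool call to move; the robot and the scene stay as the last step left them, time stands still between calls to the robot, and variables do not carry over. Pictures are saved under pics/ and viewed, at most 14 in all, crops included, and the job is handed in when it is done.

Besides the shell and the picture viewer there is one more tool, called after "Call:" as name(argument=value, ...), one argument or row to a line, values as JSON. apply_moves: Moves the arm, as the interface text tells. Its arguments: {"type":"object","properties":{"deltas":{"type":"array","items":{"type":"array"}},"squeeze":{"type":"number"}},"required":["deltas"]}

```bash
mkdir -p pics; ls
python3 - <<'E'
from station import bot
import cv2, numpy as np
o=bot.get_obs(); print({k:np.round(v,3) for k,v in o.items()})
for n in ["scene","side"]:
    p=bot.read_camera(n); cv2.imwrite(f"pics/{n}0.png",p["color"][...,::-1])
    print(n,np.round(p["intrinsics"],1).tolist(),np.round(p["pose"],3).tolist())
    for t in ["press","grip","release_button","isolator_grip","tray_floor","mat","new_1_center","cured_1_center","dropper_1","dropper_2","timer","isolator_handle"]:
        try: print(t,[(np.round(d["point"],3).tolist(),round(d["confidence"],2)) for d in bot.look_for(p,t)[:4]])
        except Exception as e: print(t,e)
E
```

```text
pics
{'t': np.float64(0.0), 'q': array([-0.108,  0.478,  0.022,  1.556, -0.012,  1.109, -0.083]), 'joint_vel': array([ 0.001, -0.   , -0.001, -0.001,  0.002,  0.   ,  0.001]), 'joint_torque': array([-1.0000e-03, -5.9644e+01,  1.6080e+00, -2.8119e+01,  1.2000e-02,
        9.0000e-03,  0.0000e+00]), 'eef_pos': array([ 0.674, -0.   ,  0.23 ]), 'tool_rot': array([-0.001,  0.707,  0.707, -0.001]), 'contact_force': array([0.331, 0.679, 1.136]), 'torque': array([-0.03 ,  0.021, -0.097]), 'grasp_force': np.float64(0.0), 'gripper_width': np.float64(0.998)}
scene [[586.5, 0.0, 319.9], [0.0, 586.5, 227.7], [0.0, 0.0, 1.0]] [[-0.649, -0.52, 0.555, -0.369], [-0.76, 0.457, -0.461, 0.795], [-0.013, -0.721, -0.692, 1.099], [0.0, 0.0, 0.0, 1.0]]
press [([0.436, -0.185, 0.083], 0.92)]
grip [([0.427, -0.192, 0.095], 0.92)]
release_button [([0.368, -0.307, 0.102], 0.59), ([0.435, -0.178, 0.086], 0.42)]
isolator_grip [([0.429, 0.019, 0.017], 0.64), ([0.443, 0.44, 0.048], 0.57)]
tray_floor [([0.445, 0.261, 0.004], 0.71)]
mat [([0.43, 0.093, 0.005], 0.89)]
new_1_center [([0.423, -0.114, 0.055], 0.72), ([0.
[... 637 characters left out ...]
_button [([0.368, -0.309, 0.099], 0.52)]
isolator_grip [([0.454, 0.444, 0.054], 0.92)]
tray_floor [([0.443, 0.27, 0.001], 0.84), ([0.469, -0.159, 0.077], 0.17)]
mat [([0.438, 0.098, 0.001], 0.97)]
new_1_center [([0.443, 0.269, 0.0], 0.74), ([0.449, 0.157, 0.013], 0.59), ([0.465, -0.161, 0.08], 0.58)]
cured_1_center [([0.443, -0.111, 0.05], 0.42), ([0.47, -0.16, 0.078], 0.39), ([0.44, -0.179, 0.09], 0.2)]
dropper_1 [([0.467, -0.16, 0.086], 0.75), ([0.565, 0.303, 0.038], 0.63)]
dropper_2 [([0.467, -0.16, 0.086], 0.75), ([0.565, 0.303, 0.038], 0.63)]
timer [([0.457, 0.592, 0.01], 0.77), ([0.472, -0.163, 0.078], 0.25)]
isolator_handle [([0.456, 0.449, 0.053], 0.7), ([0.566, 0.302, 0.038], 0.28)]
```

View pics/scene0.png

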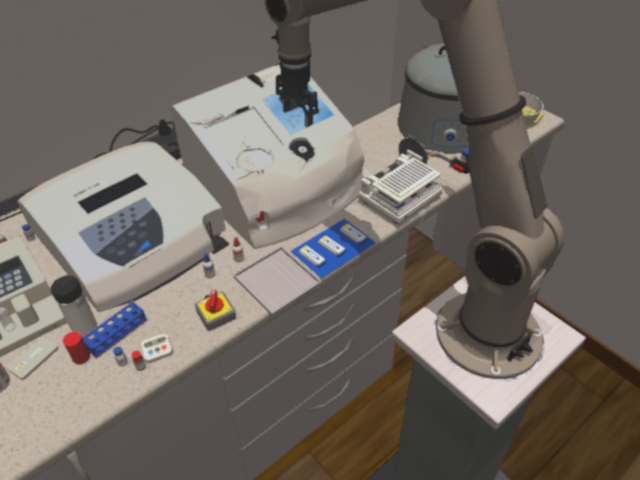

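View pics/side0.png

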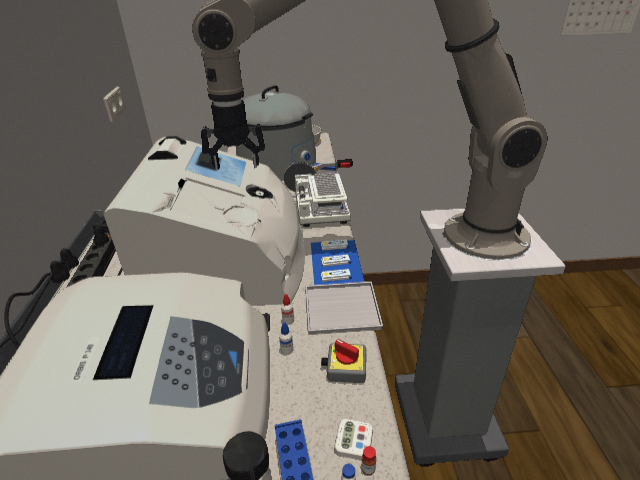

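Three new cartridges (yellow dots) lie on the mat: scene pixels about (312,255), (332,245), (353,233). The press is at (402,188) with its lever at (445,163), the tray at (277,280) and the isolator at (215,308). I'll move towards the isolator for a close look.

Call:
apply_moves(
  deltas=[
    [0,[0,-0.25,0],0],
    [0,[0,-0.5,0],0],
    [0,[0,-0.75,0],0],
    [0,[0.1,-1,0],0],
    [0,[0.3,-1,0],0],
    [0,[0.5,-1,0],0],
    [0,[0.5,-1,0],0],
    [0,[0.5,-1,0],0],
  ],
)

```text
t: 2.1
eef_pos: [0.475, 0.1007, 0.2315]
tool_rot: [0.0, 0.706, 0.708, 0.0]
contact_force: [0.2, -1.1, -1.0]
gripper_width: 0.997
grasp_force: 0.0
```

```bash
cat > h.py <<'E'
from station import bot
import cv2, numpy as np
from scipy.spatial.transform import Rotation as R
def T():
    o=bot.get_obs(); w,x,y,z=o["tool_rot"]; M=np.eye(4)
    M[:3,:3]=R.from_quat([x,y,z,w]).as_matrix(); M[:3,3]=o["eef_pos"]; return M
def shot(name,save=None):
    M=T(); p=bot.read_camera(name)
    p["P"]=M@np.array(p["hand_eye"]) if name=="wrist" else np.array(p["pose"])
    if save: cv2.imwrite(f"pics/{save}.png",p["color"][...,::-1])
    return p
def pix(p,u,v,z):
    d=p["P"][:3,:3]@np.linalg.solve(p["intrinsics"],[u,v,1.]); c=p["P"][:3,3]
    return c+d*(z-c[2])/d[2]
def proj(p,X):
    c=p["P"][:3,:3].T@(np.array(X)-p["P"][:3,3]); k=p["intrinsics"]@c; return k[:2]/k[2]
def look(p,*ts):
    for t in ts:
        print(t,[(np.round(d["point"],4).tolist(),round(d["confidence"],2)) for d in bot.look_for(p,t)[:4]])
E
python3 - <<'E'
from h import *
p=shot("wrist","w1"); print(np.round(T(),3)); print(np.round(p["hand_eye"],3),np.round(p["intrinsics"],1)); look(p,"mat","tray_floor","new_1_center","isolator_grip")
E
```

```text
[[-0.     1.     0.     0.475]
 [ 1.     0.    -0.     0.099]
 [-0.     0.    -1.     0.231]
 [ 0.     0.     0.     1.   ]]
[[ 0.001 -0.954 -0.3    0.077]
 [ 1.     0.001 -0.     0.   ]
 [ 0.    -0.3    0.954 -0.143]
 [ 0.     0.     0.     1.   ]] [[392.    0.  316.1]
 [  0.  392.  227.6]
 [  0.    0.    1. ]]
mat [([0.4369, 0.1007, -0.0033], 0.82)]
tray_floor [([0.4416, 0.2236, 0.0028], 0.84)]
new_1_center [([0.441, 0.1525, 0.0126], 0.78)]
isolator_grip []
```

View pics/w1.png

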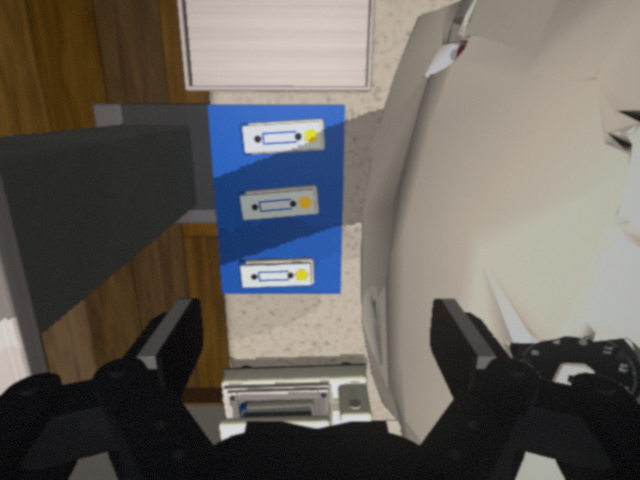

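The wrist view shows three new cartridges at about (284,136), (280,203) and (277,273), with the yellow dot on the back end. The tray is above them and the press below. Next, the isolator.

Call:
apply_moves(
  deltas=[
    [0,[0.25,0,0],0],
    [0,[0.5,0,0],0],
    [0,[0.75,0,0],0],
    [0,[1,-0.1,0],0],
    [0,[1,-0.1,0],0],
    [0,[1,-0.1,0],0],
    [0,[1,-0.1,0],0],
  ],
)

```text
t: 3.05
eef_pos: [0.4558, 0.298, 0.2311]
tool_rot: [0.0, 0.708, 0.706, -0.0]
contact_force: [-0.4, -0.9, -0.6]
gripper_width: 0.999
grasp_force: 0.0
```

Run:
```python
from h import *
p=shot("wrist","w2"); print(np.round(T(),3)); look(p,"tray_floor","isolator_grip","isolator_handle","dropper_1","timer")
hsv=cv2.cvtColor(p["color"],cv2.COLOR_RGB2HSV)
m=cv2.inRange(hsv,(0,150,90),(8,255,255))|cv2.inRange(hsv,(172,150,90),(180,255,255))
n,l,s,c=cv2.connectedComponentsWithStats(m)
for i in range(1,n):
    if s[i,4]>150:
        ys,xs=np.where(l==i); r=cv2.minAreaRect(np.c_[xs,ys].astype(np.float32)); print(s[i],c[i],r,pix(p,*c[i],0.06))
```

```text
[[ 0.003  1.     0.     0.456]
 [ 1.    -0.003 -0.001  0.298]
 [-0.001  0.    -1.     0.231]
 [ 0.     0.     0.     1.   ]]
tray_floor [([0.4418, 0.2701, 0.0037], 0.66)]
isolator_grip [([0.453, 0.4338, 0.0498], 0.59)]
isolator_handle [([0.45, 0.432, 0.0464], 0.6), ([0.4358, 0.107, -0.0037], 0.46)]
dropper_1 [([0.561, 0.2989, 0.0484], 0.94), ([0.5632, 0.3794, 0.0517], 0.8)]
timer []
[ 282    0   57   49 2134] [308.85145267  21.67197751] ((310.0, 24.0), (48.0, 56.0), 90.0) [0.45075725 0.43168788 0.06      ]
[440 198  20  18 268] [449.29850746 206.82835821] ((449.5, 206.5), (19.0, 17.0), 0.0) [0.56592564 0.29372486 0.06      ]
```

View pics/w2.png

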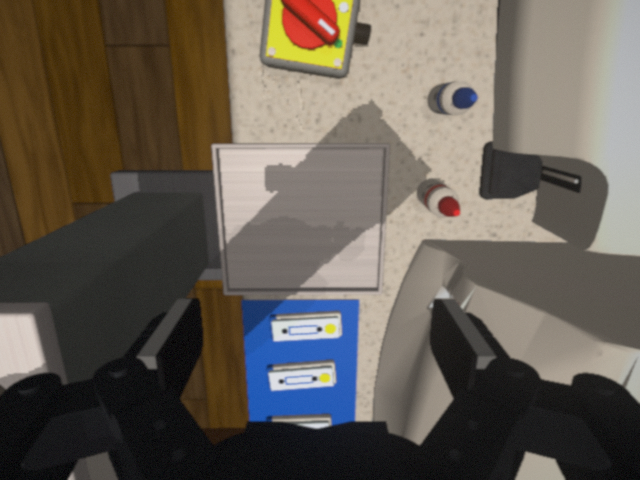

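The isolator is at the top edge, about (310,20). Its handle points to the green spot (on) and the tray is empty. I'll move a bit further to see all of it.

Call:
apply_moves(
  deltas=[
    [0,[0.2,0,0],0],
    [0,[0.4,0,0],0],
    [0,[0.4,0,0],0],
    [0,[0.4,0,0],0],
  ],
)

```text
t: 3.75
eef_pos: [0.4547, 0.3805, 0.231]
tool_rot: [-0.0, 0.707, 0.708, -0.0]
contact_force: [-0.3, -0.4, -0.9]
gripper_width: 1.003
grasp_force: 0.0
```

Run:
```python
from h import *
p=shot("wrist","w3"); print(np.round(T(),3))
hsv=cv2.cvtColor(p["color"],cv2.COLOR_RGB2HSV)
m=cv2.inRange(hsv,(22,150,120),(34,255,255))
n,l,s,c=cv2.connectedComponentsWithStats(m); i=1+s[1:,4].argmax(); ys,xs=np.where(l==i)
b=cv2.boxPoints(cv2.minAreaRect(np.c_[xs,ys].astype(np.float32))); W=np.array([pix(p,*q,0.036) for q in b]); print(W.round(4),W.mean(0).round(4),[round(float(np.linalg.norm(W[k]-W[k-1])),4) for k in range(4)])
x0,y0,w,h=s[i,:4]
cv2.imwrite("pics/w3c.png",cv2.resize(p["color"][max(0,y0-15):y0+h+15,x0-15:x0+w+30,::-1],None,fx=4,fy=4)); print(x0-15,max(0,y0-15))
for a in (0,1.05): pass
```

```text
[[ 0.     1.    -0.     0.455]
 [ 1.    -0.    -0.001  0.379]
 [-0.001 -0.    -1.     0.231]
 [ 0.     0.     0.     1.   ]]
[[0.414  0.4124 0.036 ]
 [0.4257 0.472  0.036 ]
 [0.4856 0.4631 0.036 ]
 [0.4772 0.4024 0.036 ]] [0.4506 0.4375 0.036 ] [0.064, 0.0608, 0.0605, 0.0613]
258 72
```

View pics/w3c.png

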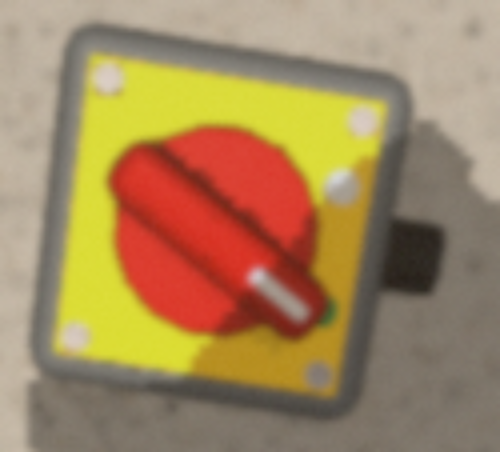

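Crop at 4x: the handle's white line is at (280,295), aimed at the green spot (328,313). The off spot is at (342,185), so "off" means about 60° counter-clockwise.

```bash
cat >> h.py <<'E'
def plan(xyz,turn_deg=0):
    "units for the tool: target world TCP, turn CCW seen from above"
    M=T(); d=M[:3,:3].T@(np.array(xyz)-M[:3,3]); print("now",M[:3,3].round(4),"yaw of tool y",round(float(np.degrees(np.arctan2(M[1,1],M[0,1]))),2),"-> units",(d/0.2).round(4),"turn",round(-turn_deg/360,4))
E
python3 - <<'E'
from h import *
p=shot("wrist"); print(np.round(T(),3))
hsv=cv2.cvtColor(p["color"],cv2.COLOR_RGB2HSV)
e=[pix(p,258+a/4,72+b/4,.065) for a,b in ((122,180),(318,318),(155,150),(285,335))]
e=np.array(e); print(e.round(4)); A=(e[0]+e[2])/2;B=(e[1]+e[3])/2; print((A+B)/2,np.degrees(np.arctan2(*(B-A)[1::-1])),np.linalg.norm(B-A))
for q in ((342,185),(328,313)): w=pix(p,258+q[0]/4,72+q[1]/4,.037); print(w)
for side in ["side","scene"]:
  look(shot(side),"isolator_grip")
plan([.4506,.4385,.12],47)
E
```

```text
[[ 0.001  1.    -0.     0.455]
 [ 1.    -0.001 -0.001  0.379]
 [-0.001 -0.    -1.     0.231]
 [ 0.     0.     0.     1.   ]]
[[0.4341 0.4469 0.065 ]
 [0.4718 0.421  0.065 ]
 [0.4404 0.4524 0.065 ]
 [0.4654 0.4177 0.065 ]]
[0.45290737 0.43450836 0.065     ] -44.03890532707237 0.043538753835226054
[0.47776684 0.44505924 0.037     ]
[0.47535459 0.41885554 0.037     ]
isolator_grip [([0.454, 0.4426, 0.0532], 0.81)]
isolator_grip [([0.4486, 0.4411, 0.0497], 0.58)]
now [0.4555 0.3789 0.2315] yaw of tool y -0.09 -> units [ 0.298  -0.0249  0.5572] turn -0.1306
```

Call:
apply_moves(
  deltas=[
    [0,[0.15,-0.01,0.1],-0.02],
    [0,[0.285,-0.0175,0.2],-0.045],
    [0,[0.285,-0.0175,0.3],-0.07],
    [0,[0.285,-0.0175,0.4],-0.09],
    [0,[0.285,-0.0175,0.5],-0.115],
    [0,[0.285,-0.0175,0.55],-0.136],
    [0,[0.285,-0.0175,0.65],-0.136],
    [0,[0.285,-0.0175,0.75],-0.136],
    [0,[0.285,-0.0175,0.85],-0.136],
    [0,[0.285,-0.0175,0.925],-0.136],
    [0,[0.285,-0.0175,0.925],-0.136],
    [0,[0.285,-0.0175,0.925],-0.136],
  ],
)

```text
t: 5.25
eef_pos: [0.4517, 0.437, 0.0466]
tool_rot: [0.0, 0.351, 0.937, 0.0]
contact_force: [0.1, 0.0, -0.0]
gripper_width: 1.001
grasp_force: 0.0
```

Call:
apply_moves(
  deltas=[
    [0.5,[0,0,0],0],
    [0.8,[0,0,0],0],
    [1,[0,0,0],0],
    [1,[0,0,0],0],
    [1,[0,0,0],0],
    [1,[0,0,0],0],
    [1,[0,0,0],0],
    [1,[0,0,0],0],
  ],
  squeeze=30,
)

```text
t: 6.05
eef_pos: [0.4514, 0.4368, 0.0466]
tool_rot: [0.0, 0.35, 0.937, -0.0]
contact_force: [-1.5, -2.6, 5.8]
gripper_width: 0.143
grasp_force: 30.5
```

Run:
```python
from h import *
shot("side","s2") ; o=bot.get_obs(); print(o["q"].round(2),o["contact_force"],o["gripper_width"],o["grasp_force"]); plan([.451,.4375,.046])
```

```text
[-0.61  0.64 -0.35  1.78  0.3   0.77 -0.26] [-1.84357941 -3.08835912  5.6004258 ] 0.14477000615368574 30.48389822244644
now [0.4514 0.4368 0.0466] yaw of tool y 49.0 -> units [0.0036 0.0015 0.0032] turn 0.0
```

Call:
apply_moves(
  deltas=[
    [1,[0,0,0],-0.02],
    [1,[0,0,0],-0.04],
    [1,[0,0,0],-0.06],
    [1,[0,0,0],-0.08],
    [1,[0,0,0],-0.1],
    [1,[0,0,0],-0.12],
    [1,[0,0,0],-0.14],
    [1,[0,0,0],-0.155],
    [1,[0,0,0],-0.168],
    [1,[0,0,0],-0.168],
    [1,[0,0,0],-0.168],
  ],
  squeeze=40,
)

```text
t: 7.2
eef_pos: [0.4513, 0.4374, 0.0467]
tool_rot: [-0.0, -0.169, 0.986, 0.0]
contact_force: [-1.8, -1.6, 5.2]
gripper_width: 0.138
grasp_force: 39.3
```

Call:
apply_moves(
  deltas=[
    [0.5,[0,0,0],0],
    [0,[0,0,0],0],
    [0,[0,0,0],0],
    [0,[0,0,0],0],
    [0,[0,0,0],0],
    [0,[0,0,-0.25],0],
    [0,[0,0,-0.5],0],
    [0,[0,0,-0.75],0],
    [0,[0,0,-0.92],0],
    [0,[0,0,-0.92],0],
  ],
)

```text
t: 8.2
eef_pos: [0.453, 0.4399, 0.2364]
tool_rot: [0.004, -0.169, 0.986, 0.003]
contact_force: [0.4, 0.6, 0.4]
gripper_width: 1.002
grasp_force: 0.0
```

Run:
```python
from h import *
p=shot("side"); print(bot.get_obs()["q"].round(2)); plan([.452,.436,.23])
c=p["color"][320:400,300:400]; cv2.imwrite("pics/s3.png",cv2.resize(c[...,::-1],None,fx=5,fy=5,interpolation=cv2.INTER_CUBIC))
```

```text
[-0.36  0.49 -0.71  1.63  0.35  1.14  0.76]
now [0.4523 0.4383 0.2333] yaw of tool y 109.43 -> units [ 0.0056 -0.0105  0.0162] turn 0.0
```

View pics/s3.png

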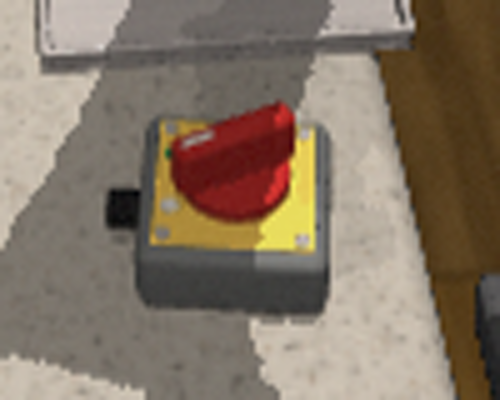

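The handle has turned from the green spot to the white one: its line end (190,140) is above the white spot (168,205), allowing for parallax. It rotated 60° and snapped, so the press is off. Now to the press.

Call:
apply_moves(
  deltas=[
    [0,[0.075,-0.21,0],0.015],
    [0,[0.15,-0.42,0],0.035],
    [0,[0.22,-0.64,0],0.054],
    [0,[0.3,-0.85,0],0.054],
    [0,[0.3,-0.85,0],0.054],
    [0,[0.3,-0.85,0],0.054],
  ],
)

```text
t: 8.85
eef_pos: [0.4513, 0.255, 0.2291]
tool_rot: [-0.001, 0.001, 1.0, -0.001]
contact_force: [-0.6, -0.2, 0.3]
gripper_width: 1.0
grasp_force: 0.0
```

Call:
apply_moves(
  deltas=[
    [0,[-0.05,-0.25,-0.05],0],
    [0,[-0.1,-0.5,-0.1],0],
    [0,[-0.1,-0.75,-0.1],0],
    [0,[-0.1,-1,-0.1],0],
    [0,[-0.1,-1,-0.1],0],
  ],
)

```text
t: 9.35
eef_pos: [0.4715, 0.051, 0.2492]
tool_rot: [-0.001, 0.004, 1.0, -0.001]
contact_force: [0.7, -0.8, -0.0]
gripper_width: 0.996
grasp_force: 0.0
```

Call:
apply_moves(
  deltas=[
    [0,[0,-0.25,0],0],
    [0,[0,-0.5,0],0],
    [0,[0,-0.75,0],0],
    [0,[0,-1,0],0],
    [0,[0,-1,0],0],
    [0,[0,-1,0],0],
  ],
)

```text
t: 9.95
eef_pos: [0.472, -0.1427, 0.2495]
tool_rot: [-0.0, 0.0, 1.0, 0.001]
contact_force: [-0.4, 2.1, 0.8]
gripper_width: 1.002
grasp_force: 0.0
```

Run:
```python
from h import *
p=shot("wrist","w4"); print(bot.get_obs()["q"].round(2)); plan([.47,-.2,.25]); look(p,"press","grip","release_button","cured_1_center")
```

```text
[ 0.53  0.19 -0.41  1.94  0.08  1.04  1.66]
now [ 0.4721 -0.1414  0.2497] yaw of tool y 90.12 -> units [ 0.0111 -0.2932 -0.0021] turn 0.0
press [([0.4443, -0.2148, 0.0936], 0.75)]
grip [([0.432, -0.2062, 0.0936], 0.7), ([0.436, 0.0789, 0.0117], 0.43)]
release_button [([0.3712, -0.3089, 0.1033], 0.94)]
cured_1_center []
```

View pics/w4.png

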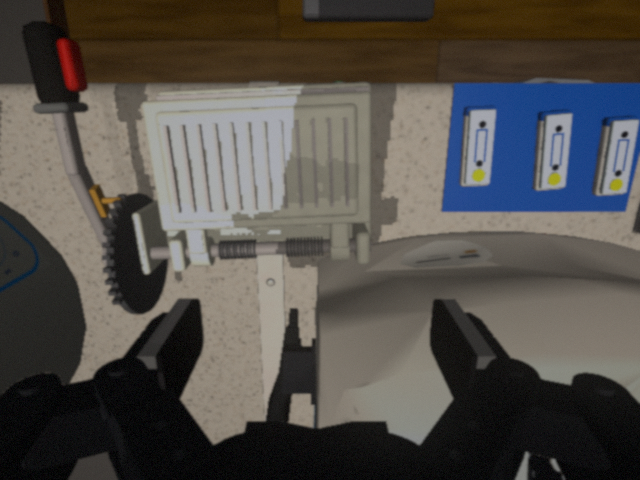

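The wrist view shows the shut hood, the hinge shaft from (155,255) to (360,245), the lever grip (black) at about (50,65) and its red button at (70,63). The press is turned by a few degrees.

Run:
```python
from h import *
p=shot("wrist")
hl,hr=pix(p,165,254,.067),pix(p,350,246,.067); print(hl.round(4),hr.round(4),"axis deg",np.degrees(np.arctan2(*(hr-hl)[:2])))
for nm,a,b,z in (("hoodtopfront",(147,103),(367,92),.085),("base front",(150,90),(367,84),.044),("back hood",(160,228),(368,222),.085)):
    A,B=pix(p,*a,z),pix(p,*b,z); print(nm,A.round(4),B.round(4),np.degrees(np.arctan2(*(B-A)[:2])),np.linalg.norm(B-A))
for q,z in (((26,24),.115),((60,20),.115),((42,102),.105),((84,102),.105),((45,62),.11),((70,63),.104)): print(q,pix(p,*q,z).round(4))
hsv=cv2.cvtColor(p["color"],cv2.COLOR_RGB2HSV); m=(cv2.inRange(hsv,(0,140,90),(8,255,255))|cv2.inRange(hsv,(172,140,90),(180,255,255)))[:150,:120]
ys,xs=np.where(m>0); r=cv2.minAreaRect(np.c_[xs,ys].astype(np.float32)); print(r,[pix(p,*q,.106).round(4).tolist() for q in cv2.boxPoints(r)])
for n in("side","scene"): look(shot(n),"release_button","grip")
```

```text
[ 0.5231 -0.2754  0.067 ] [ 0.5149 -0.1106  0.067 ] axis deg -2.855982353770067
hoodtopfront [ 0.3947 -0.268   0.085 ] [ 0.3862 -0.1033  0.085 ] -2.9499790369374366 0.16489876999740738
base front [ 0.3842 -0.2809  0.044 ] [ 0.3787 -0.0985  0.044 ] -1.7299042226583723 0.18253759590385496
back hood [ 0.493  -0.2696  0.085 ] [ 0.4872 -0.0981  0.085 ] -1.9481875342046082 0.17155732184403955
(26, 24) [ 0.3469 -0.327   0.115 ]
(60, 20) [ 0.3445 -0.3048  0.115 ]
(42, 102) [ 0.3944 -0.3332  0.105 ]
(84, 102) [ 0.3943 -0.3038  0.105 ]
(45, 62) [ 0.3689 -0.3226  0.11  ]
(70, 63) [ 0.3689 -0.3095  0.104 ]
((66.10954284667969, 62.97472381591797), (51.86759567260742, 12.217366218566895), 77.00537872314453) [[0.3543, -0.3161, 0.106], [0.3526, -0.3078, 0.106], [0.3843, -0.3057, 0.106], [0.3861, -0.3143, 0.106]]
release_button [([0.4516, 0.4434, 0.0508], 0.63), ([0.3703, -0.3103, 0.0991], 0.5)]
grip [([0.4394, -0.1776, 0.0934], 0.95)]
release_button [([0.43, 0.0905, 0.0182], 0.68), ([0.3687, -0.3047, 0.1031], 0.53)]
grip [([0.4297, -0.1918, 0.0923], 0.66)]
```

Run:
```python
from h import *
plan([.3725,-.321,.17],2.3)
```

```text
now [ 0.4715 -0.1431  0.2504] yaw of tool y 90.01 -> units [ 0.4954 -0.8892  0.4018] turn -0.0064
```

Call:
apply_moves(
  deltas=[
    [0.35,[0.12,-0.22,0],-0.0064],
    [0.35,[0.24,-0.44,0],-0.0064],
    [0.35,[0.37,-0.66,0.1],-0.0064],
    [0.35,[0.495,-0.89,0.2],-0.0064],
    [0.35,[0.495,-0.89,0.3],-0.0064],
    [0.35,[0.495,-0.89,0.4],-0.0064],
    [0.35,[0.495,-0.89,0.4],-0.0064],
    [0.35,[0.495,-0.89,0.4],-0.0064],
  ],
)

```text
t: 11.35
eef_pos: [0.3728, -0.321, 0.1706]
tool_rot: [-0.0, -0.02, 1.0, 0.0]
contact_force: [0.2, -0.4, 1.4]
gripper_width: 0.652
grasp_force: 0.0
```

Run:
```python
from h import *
p=shot("wrist"); plan([.3725,-.321,.078]); look(p,"grip","release_button")
g=[.3725,-.3228,.097]; print(proj(p,g), bot.get_obs()["gripper_width"])
cv2.imwrite("pics/w5.png",p["color"][100:,:,::-1])
```

```text
now [ 0.3734 -0.3212  0.1712] yaw of tool y 92.36 -> units [0.0049 0.0013 0.4661] turn 0.0
grip [([0.4148, -0.2004, 0.0952], 0.85)]
release_button [([0.3674, -0.3146, 0.1024], 0.64)]
[312.49342308 240.91271472] 0.6466539264917166
```

View pics/w5.png

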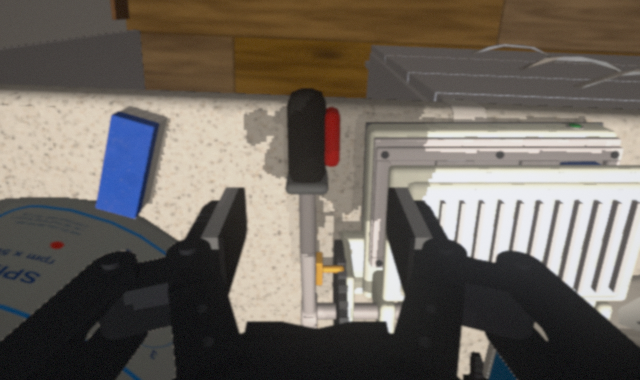

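The lever's black grip runs from (307,90) to (307,192) in the crop, with the button at (332,137). It is slightly left of the tool's centre.

Run:
```python
from h import *
p=shot("wrist")
for z in (.1,.11): print(pix(p,307,240,z).round(4),pix(p,289,240,z).round(4),pix(p,325,240,z).round(4),pix(p,340,237,z-.005).round(4))
print(pix(p,307,100+93,.117), pix(p,307,420,.067))
plan([.373,-.325,.079])
```

```text
[ 0.3723 -0.3264  0.1   ] [ 0.3727 -0.3369  0.1   ] [ 0.3719 -0.316   0.1   ] [ 0.3714 -0.307   0.095 ]
[ 0.3688 -0.3263  0.11  ] [ 0.3692 -0.3363  0.11  ] [ 0.3683 -0.3163  0.11  ] [ 0.3679 -0.3078  0.105 ]
[ 0.34066479 -0.32712703  0.117     ] [ 0.53366143 -0.32154163  0.067     ]
now [ 0.3735 -0.3213  0.1715] yaw of tool y 92.36 -> units [ 0.0038 -0.0175  0.4623] turn 0.0
```

Call:
apply_moves(
  deltas=[
    [0.35,[0.013,-0.02,0.1],0],
    [0.35,[0.013,-0.02,0.25],0],
    [0.35,[0.013,-0.02,0.4],0],
    [0.35,[0.013,-0.02,0.46],0],
    [0.35,[0.013,-0.02,0.46],0],
    [1,[0.013,-0.02,0.46],0],
    [1,[0.013,-0.02,0.46],0],
    [1,[0.013,-0.02,0.46],0],
    [1,[0.013,-0.02,0.46],0],
    [1,[0.013,-0.02,0.46],0],
  ],
  squeeze=40,
)

```text
t: 12.55
eef_pos: [0.3712, -0.3268, 0.08]
tool_rot: [0.001, -0.02, 1.0, -0.001]
contact_force: [7.2, -3.6, 1.1]
gripper_width: 0.252
grasp_force: 46.8
```

Run:
```python
from h import *
o=bot.get_obs(); print(o["contact_force"],o["gripper_width"]*85,o["grasp_force"]); plan([.371,-.325,.079])
q=np.linspace(0,1.485,21)[1:]
for a in q: print(round(a,3),(-.155*(np.cos(.195)-np.cos(a+.195))/.2).round(3),(-.155*(np.sin(a+.195)-np.sin(.195))/.2).round(3))
```

```text
[ 7.17649524 -3.58020304  1.10950859] 21.437116808690885 46.84780731797218
now [ 0.3712 -0.3268  0.08  ] yaw of tool y 92.28 -> units [0.0007 0.0088 0.0048] turn 0.0
0.074 -0.013 -0.056
0.149 -0.031 -0.111
0.223 -0.052 -0.164
0.297 -0.077 -0.216
0.371 -0.106 -0.266
0.446 -0.139 -0.313
0.52 -0.175 -0.358
0.594 -0.214 -0.4
0.668 -0.257 -0.439
0.743 -0.302 -0.475
0.817 -0.349 -0.507
0.891 -0.399 -0.536
0.965 -0.451 -0.56
1.04 -0.505 -0.581
1.114 -0.56 -0.598
1.188 -0.616 -0.611
1.262 -0.673 -0.62
1.337 -0.73 -0.624
1.411 -0.787 -0.624
1.485 -0.845 -0.62
```

Call:
apply_moves(
  deltas=[
    [1,[-0.006,-0.0,-0.028],0],
    [1,[-0.013,0,-0.056],0],
    [1,[-0.031,0,-0.111],0],
    [1,[-0.052,0,-0.164],0],
    [1,[-0.077,0,-0.216],0],
    [1,[-0.106,0,-0.266],0],
    [1,[-0.139,0,-0.313],0],
    [1,[-0.175,0,-0.358],0],
    [1,[-0.214,0,-0.4],0],
    [1,[-0.257,0,-0.439],0],
    [1,[-0.257,0,-0.439],0],
  ],
)

```text
t: 13.65
eef_pos: [0.4226, -0.3245, 0.1674]
tool_rot: [0.001, -0.02, 1.0, -0.001]
contact_force: [17.5, -10.2, 0.4]
gripper_width: 0.248
grasp_force: 52.1
```

Run:
```python
from h import *
o=bot.get_obs(); print(o["contact_force"],o["gripper_width"]*85,o["grasp_force"],o["q"].round(2)); plan([.371,-.325,.079]); look(shot("side"),"release_button")
```

```text
[ 17.53917779 -10.17442691   0.39399485] 21.066517612470147 52.05443322658539 [ 0.75  0.33 -0.26  1.95  0.11  0.87  2.05]
now [ 0.4226 -0.3245  0.1674] yaw of tool y 92.31 -> units [0.259  0.0089 0.4415] turn 0.0
release_button []
```

Call:
apply_moves(
  deltas=[
    [1,[-0.057,-0.01,-0.036],0],
    [1,[-0.104,-0.01,-0.068],0],
    [1,[-0.154,-0.012,-0.097],0],
    [1,[-0.206,-0.012,-0.121],0],
    [1,[-0.26,-0.012,-0.142],0],
    [1,[-0.315,-0.013,-0.159],0],
    [1,[-0.371,-0.014,-0.172],0],
    [1,[-0.428,-0.015,-0.181],0],
    [1,[-0.485,-0.016,-0.185],0],
    [1,[-0.54,-0.017,-0.185],0],
    [1,[-0.6,-0.018,-0.181],0],
    [1,[-0.606,-0.018,-0.181],0],
  ],
)

```text
t: 14.95
eef_pos: [0.545, -0.3194, 0.2025]
tool_rot: [0.001, -0.021, 1.0, 0.001]
contact_force: [-0.7, 8.1, 19.5]
gripper_width: 0.249
grasp_force: 53.2
```

Run:
```python
from h import *
o=bot.get_obs(); print(o["contact_force"],o["gripper_width"]*85,o["grasp_force"],o["q"].round(2)); plan([.54,-.325,.20]); shot("side","s4")
```

```text
[-0.69992065  8.05622007 19.45976969] 21.197662528137055 53.200587590108626 [ 0.63  0.45 -0.27  1.68  0.13  1.03  1.94]
now [ 0.545  -0.3194  0.2025] yaw of tool y 92.45 -> units [ 0.0262 -0.027   0.0125] turn 0.0
```

View pics/s4.png

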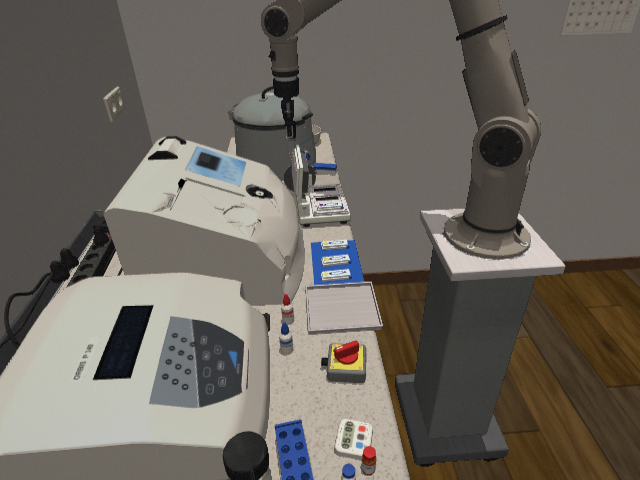

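The hood is nearly upright. I'll press slightly on to check that it reaches the stop.

Call:
apply_moves(
  deltas=[
    [1,[-0.015,0.01,-0.02],0],
    [1,[-0.03,0.01,-0.02],0],
    [1,[-0.04,0.01,-0.02],0],
    [1,[-0.04,0.01,-0.02],0],
  ],
)

```text
t: 15.4
eef_pos: [0.5507, -0.3192, 0.2061]
tool_rot: [-0.0, -0.02, 1.0, 0.0]
contact_force: [-0.3, 5.5, 5.2]
gripper_width: 0.252
grasp_force: 48.1
```

Call:
apply_moves(
  deltas=[
    [1,[-0.02,0.01,0.0],0],
    [1,[-0.04,0.01,0.0],0],
    [1,[-0.05,0.01,0.0],0],
    [1,[-0.05,0.01,0.0],0],
  ],
)

```text
t: 15.8
eef_pos: [0.5564, -0.319, 0.2077]
tool_rot: [-0.004, -0.018, 1.0, -0.0]
contact_force: [-17.6, 1.1, -4.6]
gripper_width: 0.253
grasp_force: 46.3
```

Run:
```python
from h import *
p=shot("wrist"); look(p,"press","grip","release_button","cured_1_center"); cv2.imwrite("pics/w6.png",p["color"][...,::-1]); plan([.54,-.325,.20])
```

```text
press [([0.4998, -0.2282, 0.0505], 0.71)]
grip [([0.5229, -0.2485, 0.1817], 0.59)]
release_button [([0.5236, -0.2518, 0.1827], 0.46)]
cured_1_center [([0.4399, -0.1279, 0.0592], 0.88)]
now [ 0.5575 -0.319   0.2081] yaw of tool y 92.13 -> units [ 0.0886 -0.0267  0.0408] turn 0.0
```

View pics/w6.png

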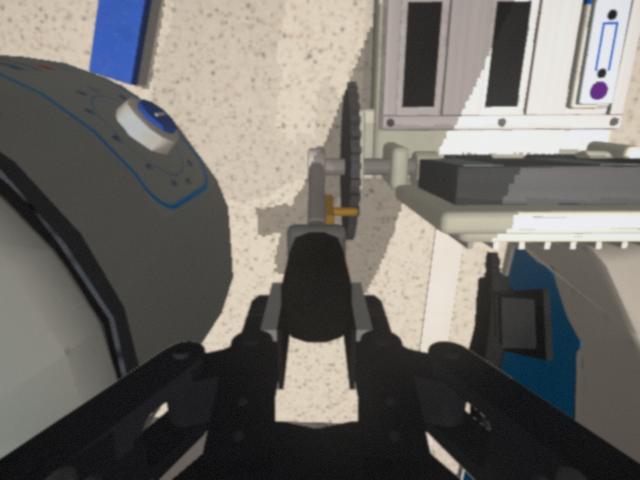

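The hood is at its stop (-18 N reaction). The only finished cartridge is in pocket 1, purple dot at (598,90); pockets 2 and 3 are empty. I'll release and lift clear.

Call:
apply_moves(
  deltas=[
    [0.35,[0,0,0],0],
    [0.35,[0,0,0],0],
    [0.35,[0,0,0],0],
    [0.35,[0,0,0],0],
    [0.35,[0.02,0,-0.1],0],
    [0.35,[0.04,0,-0.25],0],
    [0.35,[0.05,0,-0.45],0],
    [0.35,[0.2,0.2,-0.45],0],
    [0.35,[0.4,0.4,-0.45],0],
    [0.35,[0.5,0.6,-0.45],0],
    [0.35,[0.5,0.6,-0.45],0],
    [0.35,[0.5,0.6,-0.45],0],
  ],
)

```text
t: 17.25
eef_pos: [0.456, -0.2009, 0.2972]
tool_rot: [0.001, -0.021, 1.0, -0.001]
contact_force: [0.5, -0.5, -0.5]
gripper_width: 0.65
grasp_force: 0.0
```

Run:
```python
from h import *
p=shot("wrist"); look(p,"press","grip","release_button","cured_1_center","new_1_center"); cv2.imwrite("pics/w7.png",p["color"][...,::-1]); plan([.44,-.2,.29]); print(bot.get_obs()["contact_force"])
```

```text
press [([0.4982, -0.2047, 0.0508], 0.86)]
grip [([0.5163, -0.2058, 0.1753], 0.7)]
release_button [([0.5311, -0.3019, 0.2218], 0.64)]
cured_1_center [([0.4344, -0.125, 0.0569], 0.59)]
new_1_center [([0.5009, -0.2055, 0.0508], 0.74), ([0.4437, 0.1401, 0.013], 0.6)]
now [ 0.4563 -0.2023  0.2961] yaw of tool y 92.24 -> units [0.0808 0.0146 0.0304] turn 0.0
[-0.08384251  0.16105957  0.71139061]
```

View pics/w7.png

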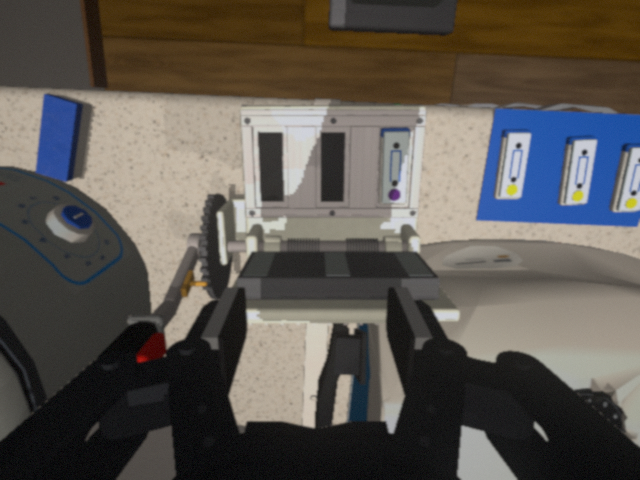

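From above: the cured cartridge is at (395,165), the empty pockets at (271,167) and (333,166), and the new cartridges at (513,165), (578,172) and (630,178). Next I measure these points.

```bash
cat >> h.py <<'E'
def blobs(p,mask,z,amin=200,box=None):
    n,l,s,c=cv2.connectedComponentsWithStats(mask)
    for i in range(1,n):
        if s[i,4]<amin: continue
        if box and not(box[0]<c[i][0]<box[2] and box[1]<c[i][1]<box[3]): continue
        q=np.c_[np.where(l==i)][:,::-1].astype(np.float32)
        P=np.array([pix(p,*a,z)[:2] for a in cv2.boxPoints(cv2.minAreaRect(q))]); C=P.mean(0)
        a,b=P[1]-P[0],P[2]-P[1]; L,S=(a,b) if np.linalg.norm(a)>np.linalg.norm(b) else (b,a)
        print("px",c[i].round(1),"C",C.round(4),"LxW",np.linalg.norm(L).round(4),np.linalg.norm(S).round(4),"deg",round(float(np.degrees(np.arctan2(L[1],L[0]))%180),2))
def hsv(p): return cv2.cvtColor(p["color"],cv2.COLOR_RGB2HSV)
def dots(p,z):
    h=hsv(p)
    for nm,m in (("yel",cv2.inRange(h,(18,120,120),(33,255,255))),("pur",cv2.inRange(h,(125,90,40),(165,255,255)))):
        n,l,s,c=cv2.connectedComponentsWithStats(m)
        for i in range(1,n):
            if 25<s[i,4]<2500: print(nm,c[i].round(1),s[i,4],pix(p,*c[i],z[nm]).round(4))
E
python3 - <<'E'
from h import *
p=shot("wrist"); h=hsv(p)
dark=cv2.inRange(h,(0,0,0),(180,255,60))
blobs(p,dark,.044,300,(230,110,440,220))
for q in ((247,123),(333,120),(421,117),(250,213),(333,212),(422,212)): print(q,pix(p,*q,.049).round(4))
w=cv2.inRange(h,(0,0,0),(85,60,255)); 
dots(p,dict(yel=.015,pur=.058))
blobs(p,cv2.bitwise_not(cv2.inRange(h,(105,120,40),(125,255,255)))[:, :],.015,300,(470,110,640,225))
E
```

```text
px [271.6 167.4] C [ 0.4425 -0.2473] LxW 0.0669 0.02 deg 2.07
px [333.2 166.6] C [ 0.44   -0.1848] LxW 0.0666 0.0207 deg 3.5
(247, 123) [ 0.3994 -0.2706  0.049 ]
(333, 120) [ 0.3933 -0.188   0.049 ]
(421, 117) [ 0.3872 -0.1038  0.049 ]
(250, 213) [ 0.4892 -0.2687  0.049 ]
(333, 212) [ 0.4848 -0.1832  0.049 ]
(422, 212) [ 0.4811 -0.0914  0.049 ]
yel [512.6 189.4] 77 [0.4604 0.0152 0.015 ]
yel [578.7 195.3] 74 [0.4641 0.0895 0.015 ]
yel [632.5 202.2] 72 [0.4694 0.1513 0.015 ]
yel [199.7 284.7] 56 [ 0.5896 -0.3351  0.015 ]
pur [395.2 194.6] 80 [ 0.462  -0.1228  0.058 ]
px [513.1 165.4] C [0.435  0.0106] LxW 0.0757 0.0318 deg 2.07
px [578.3 171.6] C [0.4387 0.0828] LxW 0.0768 0.0342 deg 4.93
px [627.6 182.5] C [0.4444 0.1359] LxW 0.0739 0.0299 deg 16.18
```

Run:
```python
from h import *
plan([.4372,-.1235,.12],.2)
```

```text
now [ 0.4562 -0.2021  0.296 ] yaw of tool y 92.25 -> units [0.0792 0.396  0.8803] turn -0.0006
```

Call:
apply_moves(
  deltas=[
    [0.4,[0.04,0.2,0],0],
    [0.4,[0.079,0.396,0.1],0],
    [0.4,[0.079,0.396,0.3],0],
    [0.4,[0.079,0.396,0.5],0],
    [0.4,[0.079,0.396,0.7],0],
    [0.4,[0.079,0.396,0.8],0],
    [0.4,[0.079,0.396,0.88],0],
    [0.4,[0.079,0.396,0.88],0],
    [0.4,[0.079,0.396,0.88],0],
  ],
)

```text
t: 18.5
eef_pos: [0.4371, -0.123, 0.1204]
tool_rot: [-0.0, -0.02, 1.0, 0.0]
contact_force: [0.9, 0.5, 0.2]
gripper_width: 0.603
grasp_force: 0.0
```

Run:
```python
from h import *
p=shot("wrist","w8"); h=hsv(p); print(bot.get_obs()["gripper_width"]*85)
blobs(p,cv2.inRange(h,(0,0,0),(180,255,60)),.044,600)
dots(p,dict(yel=.015,pur=.058))
for c in ([.4372,-.1235,.058],[.4405,-.1848,.044]): print(proj(p,c))
plan([.4372,-.1235,.049])
```

```text
51.1283379293231
px [40.3 43.5] C [ 0.3326 -0.2441] LxW 0.0694 0.0436 deg 100.92
px [382.2  14.5] C [ 0.3168 -0.0997] LxW 0.0731 0.014 deg 92.34
px [104.8 237.9] C [ 0.443  -0.2482] LxW 0.0718 0.023 deg 2.28
px [209.9 237.9] C [ 0.4404 -0.1854] LxW 0.0696 0.0221 deg 3.61
px [ 16.8 298.7] C [ 0.4813 -0.3074] LxW 0.0398 0.0148 deg 125.02
px [304.6 418.3] C [ 0.5456 -0.1158] LxW 0.3945 0.1606 deg 92.3
yel [515.3 265.6] 204 [0.4604 0.0152 0.015 ]
yel [620.9 274.5] 201 [0.4641 0.0896 0.015 ]
pur [313.4 289. ] 254 [ 0.4624 -0.1232  0.058 ]
[314.61701761 248.26143247]
[211.40712599 241.31355175]
now [ 0.4375 -0.1231  0.121 ] yaw of tool y 92.29 -> units [ 0.0022 -0.0018  0.3598] turn 0.0
```

View pics/w8.png

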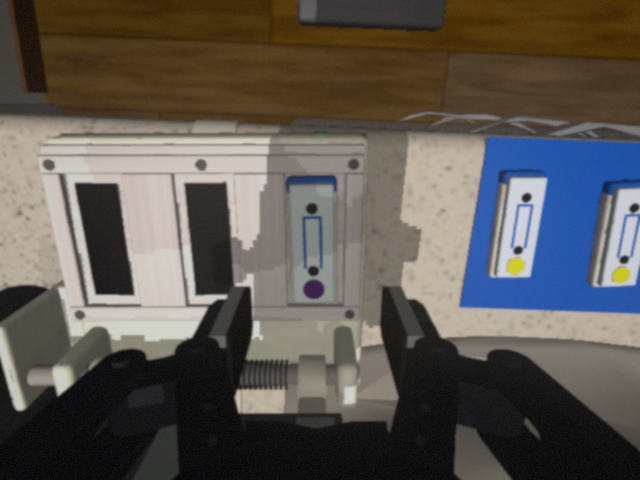

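The cured cartridge is at (313,240), well between the fingers; empty windows are at (105,238) and (210,238). I'll descend and grip.

Call:
apply_moves(
  deltas=[
    [0.4,[0.005,-0.003,0.1],0],
    [0.4,[0.01,-0.003,0.2],0],
    [0.4,[0.01,-0.003,0.3],0],
    [0.4,[0.01,-0.003,0.34],0],
    [0.4,[0.01,-0.003,0.358],0],
    [0.4,[0.01,-0.003,0.358],0],
    [0.8,[0.01,-0.003,0.358],0],
    [1,[0.01,-0.003,0.358],0],
    [1,[0.01,-0.003,0.358],0],
    [1,[0.01,-0.003,0.358],0],
    [1,[0.01,-0.003,0.358],0],
    [1,[0.01,-0.003,0.358],0],
  ],
  squeeze=40,
)

```text
t: 19.75
eef_pos: [0.4356, -0.1238, 0.0497]
tool_rot: [0.001, -0.02, 1.0, -0.0]
contact_force: [-1.3, 0.3, 6.3]
gripper_width: 0.313
grasp_force: 39.4
```

Run:
```python
from h import *
p=shot("wrist"); print(pix(p,0,0,.058)[:0]); dots(p,dict(yel=.015,pur=.058)); plan([.4372,-.1235,.15]); o=bot.get_obs(); print(o["gripper_width"]*85,o["contact_force"])
```

```text
[]
yel [582.8 322.3] 362 [0.4605 0.0152 0.015 ]
pur [316.3 371.3] 528 [ 0.4628 -0.1223  0.058 ]
now [ 0.4356 -0.1238  0.0497] yaw of tool y 92.3 -> units [-0.009   0.0008 -0.5013] turn 0.0
26.522034081714015 [-1.66656712 -0.06342667  5.6442113 ]
```

Call:
apply_moves(
  deltas=[
    [1,[0,0,-0.1],0],
    [1,[0,0,-0.25],0],
    [1,[0,0,-0.45],0],
    [1,[-0.02,0.2,-0.55],0],
    [1,[-0.04,0.4,-0.55],0],
    [1,[-0.06,0.6,-0.55],0],
    [1,[-0.08,0.8,-0.55],0],
    [1,[-0.1,0.98,-0.55],0],
    [1,[-0.1,0.98,-0.55],0],
  ],
)

```text
t: 20.7
eef_pos: [0.4474, 0.0786, 0.1598]
tool_rot: [0.001, -0.024, 1.0, 0.001]
contact_force: [-0.5, -0.7, -0.2]
gripper_width: 0.311
grasp_force: 39.8
```

Call:
apply_moves(
  deltas=[
    [1,[0,0.2,0],0],
    [1,[0,0.4,0],0],
    [1,[0,0.6,0],0],
    [1,[0,0.8,0],0],
    [1,[0,0.98,0],0],
    [1,[0,0.98,0],0],
    [1,[0,0.98,0.2],0],
    [1,[0,0.98,0.3],0],
    [1,[0,0.98,0.3],0],
  ],
)

```text
t: 21.6
eef_pos: [0.4376, 0.2664, 0.0964]
tool_rot: [-0.002, -0.02, 1.0, -0.002]
contact_force: [0.2, -0.1, -0.5]
gripper_width: 0.31
grasp_force: 39.8
```

Run:
```python
from h import *
o=bot.get_obs(); print(o["gripper_width"]*85,o["contact_force"]); p=shot("wrist"); look(p,"tray_floor","cured_1_center"); dots(p,dict(yel=.015,pur=.1)); plan([.442,.268,.0085])
```

```text
26.337308705877806 [ 0.21538071 -0.05973304 -0.50327847]
tray_floor [([0.4104, 0.2578, 0.0014], 0.71)]
cured_1_center [([0.4296, 0.2696, 0.104], 0.67), ([0.4346, 0.09, 0.0133], 0.66)]
yel [ 30.3 267.2] 258 [0.4643 0.0895 0.015 ]
yel [130.3 279.1] 246 [0.4698 0.151  0.015 ]
pur [316.  371.2] 528 [0.4683 0.2679 0.1   ]
now [0.4398 0.2688 0.0998] yaw of tool y 92.26 -> units [-0.01   -0.0046  0.4567] turn 0.0
```

Call:
apply_moves(
  deltas=[
    [1,[0,0,0.15],0],
    [1,[0,0,0.3],0],
    [1,[0,0,0.4],0],
    [1,[0,0,0.44],0],
    [1,[0,0,0.453],0],
    [1,[0,0,0.453],0],
    [0.5,[0,0,0.453],0],
    [0.45,[0,0,0.453],0],
    [0.45,[0,0,0.453],0],
    [0.45,[0,0,0.3],0],
    [0.45,[0,0,0.1],0],
    [0.45,[0,0,-0.2],0],
  ],
)

```text
t: 22.95
eef_pos: [0.4379, 0.2682, 0.129]
tool_rot: [-0.002, -0.02, 1.0, -0.001]
contact_force: [1.1, -0.2, -0.5]
gripper_width: 0.553
grasp_force: 0.0
```

Call:
apply_moves(
  deltas=[
    [0.45,[0.01,-0.25,-0.1],0],
    [0.45,[0.015,-0.5,-0.1],0],
    [0.45,[0.015,-0.75,-0.1],0],
    [0.45,[0.015,-0.95,-0.1],0],
    [0.45,[0.015,-0.95,-0.1],0],
    [0.45,[0.015,-0.95,-0.1],0],
  ],
)

```text
t: 23.55
eef_pos: [0.4438, 0.078, 0.149]
tool_rot: [0.0, -0.019, 1.0, -0.0]
contact_force: [0.0, 1.5, 0.4]
gripper_width: 0.55
grasp_force: 0.0
```

Run:
```python
from h import *
p=shot("wrist"); dots(p,dict(yel=.015,pur=.017)); h=hsv(p)
blue=cv2.inRange(h,(105,120,30),(125,255,255)); 
blobs(p,cv2.bitwise_not(blue),.015,1000,(30,60,610,330))
plan([.437,.085,.12]); cv2.imwrite("pics/w9.png",p["color"][...,::-1])
print([proj(p,[x,.1,0]) for x in (.37,.5)])
```

```text
yel [230.7 232.2] 180 [0.4604 0.0154 0.015 ]
yel [329.9 240.8] 181 [0.4643 0.0895 0.015 ]
yel [410.9 250.5] 167 [0.4698 0.1511 0.015 ]
pur [571.7 253.2] 148 [0.4667 0.2717 0.017 ]
px [319.  246.1] C [0.502  0.0833] LxW 0.407 0.4007 deg 16.1
px [230.3 195.9] C [0.4342 0.0157] LxW 0.0724 0.0285 deg 2.58
px [328.  205.1] C [0.4384 0.0869] LxW 0.0715 0.0278 deg 5.98
px [410.1 215.3] C [0.4438 0.1476] LxW 0.0722 0.0284 deg 2.67
now [0.4439 0.0795 0.149 ] yaw of tool y 92.3 -> units [0.0334 0.0288 0.1451] turn 0.0
[array([350.24861544, 109.78532132]), array([340.00667543, 276.40182174])]
```

View pics/w9.png

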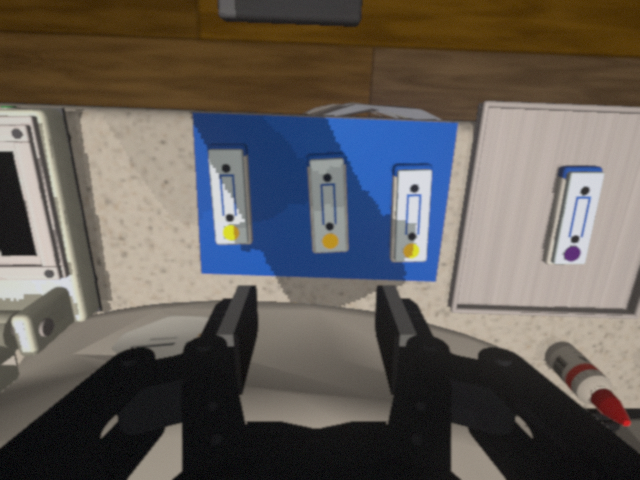

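The mat shows the new cartridges at (230,196), (328,205) and (410,214). The finished one lies flat in the tray at (577,215). I'll pick the first new one.

Run:
```python
from h import *
plan([.438,.0147,.0068],.2)
```

```text
now [0.4439 0.0795 0.149 ] yaw of tool y 92.3 -> units [ 0.043  -0.3229  0.7109] turn -0.0006
```

Call:
apply_moves(
  deltas=[
    [0.45,[0.02,-0.16,0.1],0],
    [0.45,[0.043,-0.323,0.25],0],
    [0.45,[0.043,-0.323,0.45],0],
    [0.45,[0.043,-0.323,0.6],0],
    [0.45,[0.043,-0.323,0.68],0],
    [0.45,[0.043,-0.323,0.711],0],
    [0.45,[0.043,-0.323,0.711],0],
    [1,[0.043,-0.323,0.711],0],
    [1,[0.043,-0.323,0.711],0],
    [1,[0.043,-0.323,0.711],0],
    [1,[0.043,-0.323,0.711],0],
    [1,[0.043,-0.323,0.711],0],
  ],
  squeeze=40,
)

```text
t: 24.8
eef_pos: [0.4386, 0.0146, 0.0076]
tool_rot: [0.001, -0.02, 1.0, 0.0]
contact_force: [-0.3, 1.3, 7.1]
gripper_width: 0.315
grasp_force: 40.2
```

Run:
```python
from h import *
o=bot.get_obs(); print(o["gripper_width"]*85,o["contact_force"]); p=shot("wrist"); dots(p,dict(yel=.015,pur=.1)); plan([.438,.0147,.1]); d=pix(p,*(316,371),.015)
```

```text
26.777758295582903 [-0.2677543   1.30564242  7.07753372]
yel [316.1 358.9] 592 [0.4605 0.0158 0.015 ]
yel [502.2 364.8] 62 [0.4603 0.092  0.015 ]
yel [632.6 389.8] 296 [0.4704 0.1489 0.015 ]
now [0.4387 0.0146 0.0076] yaw of tool y 92.32 -> units [ 0.0021  0.0009 -0.4621] turn 0.0
```

Run:
```python
from h import *
p=shot("wrist"); a=np.radians(92.29); M=np.eye(4)
y=np.array([np.cos(a),np.sin(a),0]); z=np.array([0,0,-1.]); x=np.cross(y,z); M[:3,:3]=np.c_[x,y,z]; M[:3,3]=[.4375,-.1231,.121]
p["P"]=M@np.array(p["hand_eye"])
im=cv2.imread("pics/w8.png"); p["color"]=im[...,::-1].copy()
g=cv2.cvtColor(im,cv2.COLOR_BGR2GRAY).astype(int)
print("col313",[(v,g[v,330]) for v in range(168,200,2)],[(v,g[v,330]) for v in range(292,316,2)])
for v in (188,304): print(v,pix(p,313,v,.058))
print(pix(p,313.4,289,.058)); 
# pocket rim edges of pocket 2 at row 240
print("row",[(u,g[240,u]) for u in range(165,250,3)])
```

```text
col313 [(168, np.int64(143)), (170, np.int64(144)), (172, np.int64(128)), (174, np.int64(106)), (176, np.int64(53)), (178, np.int64(53)), (180, np.int64(58)), (182, np.int64(71)), (184, np.int64(106)), (186, np.int64(143)), (188, np.int64(150)), (190, np.int64(150)), (192, np.int64(147)), (194, np.int64(151)), (196, np.int64(145)), (198, np.int64(132))] [(292, np.int64(145)), (294, np.int64(145)), (296, np.int64(145)), (298, np.int64(145)), (300, np.int64(139)), (302, np.int64(126)), (304, np.int64(94)), (306, np.int64(94)), (308, np.int64(129)), (310, np.int64(134)), (312, np.int64(135)), (314, np.int64(134))]
188 [ 0.40348033 -0.12579523  0.058     ]
304 [ 0.47275111 -0.12314359  0.058     ]
[ 0.46301978 -0.12328366  0.058     ]
row [(165, np.int64(194)), (168, np.int64(196)), (171, np.int64(199)), (174, np.int64(194)), (177, np.int64(170)), (180, np.int64(108)), (183, np.int64(191)), (186, np.int64(192)), (189, np.int64(160)), (192, np.int64(45)), (195, np.int64(43)), (198, np.int64(44)), (201, np.int64(41)), (204, np.int64(44)), (207, np.int64(42)), (210, np.int64(41)), (213, np.int64(41)), (216, np.int64(41)), (219, np.int64(37)), (222, np.int64(34)), (225, np.int64(39)), (228, np.int64(37)), (231, np.int64(99)), (234, np.int64(117)), (237, np.int64(123)), (240, np.int64(151)), (243, np.int64(190)), (246, np.int64(197)), (249, np.int64(196))]
```

Call:
apply_moves(
  deltas=[
    [1,[0,0,-0.1],0],
    [1,[0,0,-0.3],0],
    [1,[0,0,-0.5],0],
    [1,[0,0,-0.6],0],
    [1,[0,0,-0.6],0],
  ],
)

```text
t: 25.4
eef_pos: [0.4399, 0.0139, 0.1296]
tool_rot: [0.003, -0.02, 1.0, -0.0]
contact_force: [0.0, 0.9, -0.5]
gripper_width: 0.311
grasp_force: 39.6
```

Run:
```python
from h import *
o=bot.get_obs(); print(o["gripper_width"]*85); p=shot("wrist"); dots(p,dict(yel=o["eef_pos"][2]+.0075,pur=.1)); plan([.4475,-.2476,.09],.2)
```

```text
26.431024284541724
yel [420.8 257.2] 190 [0.4157 0.0523 0.1371]
yel [505.9 267.8] 187 [0.4187 0.0847 0.1371]
yel [316.1 358.9] 592 [0.4618 0.0151 0.1371]
now [0.4387 0.0137 0.1279] yaw of tool y 92.25 -> units [ 0.0083 -1.307   0.1906] turn -0.0006
```

Call:
apply_moves(
  deltas=[
    [1,[0,-0.2,0],0],
    [1,[0,-0.4,0],0],
    [1,[0.003,-0.6,0],0],
    [1,[0.005,-0.8,0],0],
    [1,[0.005,-1,0],0],
    [1,[0.005,-1,0],0],
  ],
)

```text
t: 26.05
eef_pos: [0.4431, -0.1917, 0.125]
tool_rot: [-0.001, -0.016, 1.0, -0.001]
contact_force: [-0.4, 0.2, -1.0]
gripper_width: 0.313
grasp_force: 39.6
```

Call:
apply_moves(
  deltas=[
    [1,[0,-0.15,0],-0.0006],
    [1,[0.003,-0.307,0],-0.0006],
    [1,[0.003,-0.307,0.1],-0.0006],
    [1,[0.003,-0.307,0.19],-0.0006],
    [1,[0.003,-0.307,0.19],-0.0006],
    [1,[0.003,-0.307,0.19],-0.0006],
  ],
)

```text
t: 26.65
eef_pos: [0.446, -0.2463, 0.0878]
tool_rot: [-0.001, -0.022, 1.0, 0.001]
contact_force: [-0.2, 0.0, -0.1]
gripper_width: 0.309
grasp_force: 39.7
```

Run:
```python
from h import *
o=bot.get_obs(); print(o["gripper_width"]*85); p=shot("wrist"); dots(p,dict(yel=o["eef_pos"][2]+.0075,pur=.1)); plan([.4475,-.2476,.0505])
im=p["color"]; g=cv2.cvtColor(im,cv2.COLOR_RGB2GRAY)
blobs(p,cv2.inRange(hsv(p),(0,0,0),(180,255,60)),.044,600,(200,100,640,330))
```

```text
26.222664173991163
yel [316.1 358.9] 595 [ 0.4678 -0.245   0.0953]
now [ 0.4467 -0.2466  0.0885] yaw of tool y 92.57 -> units [-0.0041 -0.0054  0.1899] turn 0.0
px [435.5 250.9] C [ 0.4401 -0.1854] LxW 0.0712 0.0227 deg 0.82
px [557.7 251.4] C [ 0.4377 -0.1226] LxW 0.0724 0.0228 deg 1.42
```

Call:
apply_moves(
  deltas=[
    [1,[-0.004,-0.007,0.05],0],
    [1,[-0.004,-0.007,0.1],0],
    [1,[-0.004,-0.007,0.14],0],
    [1,[-0.004,-0.007,0.165],0],
    [1,[-0.004,-0.007,0.18],0],
    [1,[-0.004,-0.007,0.187],0],
    [1,[-0.004,-0.007,0.187],0],
  ],
)

```text
t: 27.4
eef_pos: [0.4471, -0.2484, 0.0516]
tool_rot: [-0.001, -0.022, 1.0, -0.0]
contact_force: [-3.3, 2.8, 7.3]
gripper_width: 0.311
grasp_force: 40.5
```

Call:
apply_moves(
  deltas=[
    [0.6,[0,0,0],0],
    [0.5,[0,0,0],0],
    [0.5,[0,0,0],0],
    [0.5,[0,0,0],0],
    [0.5,[0,0,-0.1],0],
    [0.5,[0.02,0,-0.25],0],
    [0.5,[0.03,0,-0.4],0],
    [0.5,[0.03,0.2,-0.45],0],
    [0.5,[0.03,0.3,-0.45],0],
    [0.5,[0.03,0.3,-0.45],0],
    [0.5,[0.03,0.3,-0.45],0],
  ],
)

```text
t: 28.5
eef_pos: [0.4388, -0.1891, 0.1411]
tool_rot: [0.0, -0.022, 1.0, -0.0]
contact_force: [-0.4, -0.3, 0.5]
gripper_width: 0.501
grasp_force: 0.0
```

Run:
```python
from h import *
p=shot("wrist"); dots(p,dict(yel=.058,pur=.1)); dots(p,dict(yel=.015,pur=.017)); h=hsv(p)
blobs(p,cv2.inRange(h,(0,0,0),(180,255,60)),.044,400,(100,100,640,300))
blobs(p,cv2.inRange(h,(0,0,0),(180,255,90)),.044,200,(100,100,300,300))
blue=cv2.inRange(h,(105,120,30),(125,255,255)); blobs(p,blue,.058,30,(100,100,500,330))
plan([.437,.0875,.12],0); cv2.imwrite("pics/w10.png",p["color"][...,::-1])
```

```text
yel [221.5 278.4] 247 [ 0.4696 -0.2472  0.058 ]
yel [221.5 278.4] 247 [ 0.49   -0.2576  0.015 ]
px [321.5 228.5] C [ 0.4402 -0.1849] LxW 0.0685 0.0223 deg 3.65
px [417.8 229. ] C [ 0.4377 -0.123 ] LxW 0.0695 0.0221 deg 2.1
px [219.  178.8] C [ 0.4061 -0.2477] LxW 0.0267 0.007 deg 83.41
now [ 0.4387 -0.1897  0.141 ] yaw of tool y 92.48 -> units [-0.0516  1.3851  0.1043] turn 0.0
```

Call:
apply_moves(
  deltas=[
    [0.5,[0,0.2,-0.05],0],
    [0.5,[-0.01,0.4,-0.05],0],
    [0.5,[-0.02,0.6,-0.05],0],
    [0.5,[-0.03,0.8,-0.05],0],
    [0.5,[-0.04,1,-0.05],0],
    [0.5,[-0.04,1,-0.05],0],
  ],
)

```text
t: 29.15
eef_pos: [0.4387, 0.0157, 0.1513]
tool_rot: [0.001, -0.025, 1.0, 0.001]
contact_force: [-0.1, -0.9, -0.3]
gripper_width: 0.499
grasp_force: 0.0
```

Call:
apply_moves(
  deltas=[
    [0.5,[0,0.2,0],0],
    [0.5,[-0.01,0.385,0],0],
    [0.5,[-0.01,0.385,0.1],0],
    [0.5,[-0.01,0.385,0.15],0],
    [0.5,[-0.01,0.385,0.15],0],
    [0.5,[-0.01,0.385,0.15],0],
  ],
)

```text
t: 29.75
eef_pos: [0.4367, 0.0868, 0.1209]
tool_rot: [-0.001, -0.021, 1.0, -0.0]
contact_force: [0.5, 0.3, 0.3]
gripper_width: 0.5
grasp_force: 0.0
```

```bash
cat >> h.py <<'E'
def carts(p,z=.015):
    "on the mat: yellow dots and the pale-top dark port dots -> axis from blob"
    h=hsv(p); dots(p,dict(yel=z,pur=.017))
    top=cv2.inRange(h,(0,0,130),(180,45,255)); blobs(p,cv2.morphologyEx(top,cv2.MORPH_CLOSE,np.ones((9,9))),z,1500,(150,60,640,330))
    blobs(p,cv2.bitwise_not(cv2.inRange(h,(105,120,30),(125,255,255))),z,1500,(150,60,640,330))
E
python3 - <<'E'
from h import *
p=shot("wrist"); carts(p); plan([.44,.0865,.0068])
E
```

```text
yel [317.9 264. ] 211 [0.4643 0.0895 0.015 ]
yel [406.3 274.9] 205 [0.4699 0.1511 0.015 ]
pur [581.8 278.8] 177 [0.4668 0.2718 0.017 ]
px [546.9 253. ] C [0.4854 0.2382] LxW 0.2602 0.1375 deg 16.27
px [315.9 223.1] C [0.4382 0.0872] LxW 0.0692 0.0246 deg 5.28
px [406.1 233.1] C [0.4432 0.1486] LxW 0.0691 0.0271 deg 7.31
px [322.5 244.2] C [0.4807 0.0914] LxW 0.3651 0.3604 deg 16.27
px [315.9 225. ] C [0.438  0.0875] LxW 0.0714 0.0277 deg 6.94
now [0.437  0.0871 0.1213] yaw of tool y 92.39 -> units [-0.0149 -0.0034  0.5723] turn 0.0
```

Call:
apply_moves(
  deltas=[
    [0.5,[-0.015,0,0.1],-0.007],
    [0.5,[-0.015,0,0.25],-0.007],
    [0.5,[-0.015,0,0.4],-0.007],
    [0.5,[-0.015,0,0.5],-0.007],
    [0.5,[-0.015,0,0.55],-0.007],
    [0.5,[-0.015,0,0.571],-0.007],
    [0.5,[-0.015,0,0.571],-0.007],
    [1,[-0.015,0,0.571],-0.007],
    [1,[-0.015,0,0.571],-0.007],
    [1,[-0.015,0,0.571],-0.007],
    [1,[-0.015,0,0.571],-0.007],
    [1,[-0.015,0,0.571],-0.007],
  ],
  squeeze=40,
)

```text
t: 31.0
eef_pos: [0.4405, 0.0885, 0.008]
tool_rot: [0.001, -0.044, 0.999, 0.0]
contact_force: [-0.8, -0.1, 6.3]
gripper_width: 0.311
grasp_force: 39.8
```

Call:
apply_moves(
  deltas=[
    [1,[0,0,-0.1],0],
    [1,[0,0,-0.3],0],
    [1,[0,0,-0.5],0],
    [1,[0,0,-0.6],0],
    [1,[0,0,-0.6],0],
  ],
)

```text
t: 31.5
eef_pos: [0.4419, 0.0888, 0.1302]
tool_rot: [0.003, -0.044, 0.999, 0.0]
contact_force: [0.7, 0.5, 0.1]
gripper_width: 0.311
grasp_force: 39.8
```

Run:
```python
from h import *
o=bot.get_obs(); print(o["gripper_width"]*85); p=shot("wrist"); z=T()[2,3]; dots(p,dict(yel=z+.0075,pur=.1)); plan([.44,-.1853,.09],-2.4)
```

```text
26.416434002192865
yel [399.  264.9] 195 [0.4204 0.1188 0.1359]
yel [316.1 362.3] 587 [0.4666 0.0913 0.1359]
pur [567.4 275.6] 168 [0.4335 0.2103 0.1   ]
now [0.4408 0.0883 0.1284] yaw of tool y 95.0 -> units [ 0.1239 -1.3626  0.1921] turn 0.0067
```

Call:
apply_moves(
  deltas=[
    [1,[0.02,-0.2,0],0],
    [1,[0.04,-0.4,0],0.003],
    [1,[0.06,-0.6,0],0.0067],
    [1,[0.08,-0.8,0],0.0067],
    [1,[0.095,-1,0],0.0067],
    [1,[0.095,-1,0],0.0067],
  ],
)

```text
t: 32.15
eef_pos: [0.4367, -0.1181, 0.1255]
tool_rot: [-0.001, -0.019, 1.0, -0.001]
contact_force: [-0.5, -1.0, -0.1]
gripper_width: 0.313
grasp_force: 39.8
```

Run:
```python
from h import *
plan([.4425,-.1853,.09])
```

```text
now [ 0.4367 -0.1181  0.1255] yaw of tool y 92.14 -> units [-0.0172 -0.3366  0.1777] turn 0.0
```

Call:
apply_moves(
  deltas=[
    [1,[-0.01,-0.2,0],0],
    [1,[-0.017,-0.337,0],0],
    [1,[-0.017,-0.337,0.1],0],
    [1,[-0.017,-0.337,0.178],0],
    [1,[-0.017,-0.337,0.178],0],
    [1,[-0.017,-0.337,0.178],0],
  ],
)

```text
t: 32.75
eef_pos: [0.4442, -0.1788, 0.0907]
tool_rot: [-0.001, -0.023, 1.0, 0.001]
contact_force: [0.4, 1.1, -0.2]
gripper_width: 0.31
grasp_force: 39.8
```

Run:
```python
from h import *
p=shot("wrist"); z=T()[2,3]; dots(p,dict(yel=z+.0075,pur=.1)); print(bot.get_obs()["gripper_width"]*85); plan([.4425,-.1853,.051])
blobs(p,cv2.inRange(hsv(p),(0,0,0),(180,255,60)),.044,600,(200,100,640,330))
```

```text
yel [177.1 310.3] 395 [ 0.446  -0.2323  0.0988]
yel [316.1 362.3] 591 [ 0.4672 -0.1774  0.0988]
26.020559145105402
now [ 0.4448 -0.179   0.0913] yaw of tool y 92.69 -> units [ 0.0131 -0.0309  0.2016] turn 0.0
px [302.6 194.6] C [ 0.4111 -0.1865] LxW 0.0226 0.0112 deg 92.71
px [423.4 247.6] C [ 0.4379 -0.1228] LxW 0.0704 0.0228 deg 1.95
```

Call:
apply_moves(
  deltas=[
    [1,[0,-0.031,0],0],
    [1,[0,-0.031,0.05],0],
    [1,[0,-0.031,0.1],0],
    [1,[0,-0.031,0.15],0],
    [1,[0,-0.031,0.175],0],
    [1,[0,-0.031,0.19],0],
    [1,[0,-0.031,0.196],0],
    [1,[0,-0.031,0.196],0],
  ],
)

```text
t: 33.6
eef_pos: [0.445, -0.1856, 0.0522]
tool_rot: [-0.0, -0.023, 1.0, 0.0]
contact_force: [-0.7, 1.4, -0.1]
gripper_width: 0.309
grasp_force: 39.8
```

Call:
apply_moves(
  deltas=[
    [1,[0,0,0.005],0],
    [1,[0,0,0.005],0],
    [0.6,[0,0,0.005],0],
    [0.5,[0,0,0.005],0],
    [0.5,[0,0,0.005],0],
    [0.5,[0,0,0.005],0],
    [0.5,[0,0,-0.1],0],
    [0.5,[0.02,0,-0.3],0],
    [0.5,[0.03,0,-0.45],0],
    [0.5,[0.03,0,-0.45],0],
    [0.5,[0.03,0,-0.45],0],
  ],
)

```text
t: 34.7
eef_pos: [0.4393, -0.1865, 0.1425]
tool_rot: [0.001, -0.023, 1.0, -0.0]
contact_force: [0.1, -0.5, 0.2]
gripper_width: 0.503
grasp_force: 0.0
```

Run:
```python
from h import *
p=shot("wrist"); dots(p,dict(yel=.058,pur=.017)); h=hsv(p)
blobs(p,cv2.inRange(h,(0,0,0),(180,255,60)),.044,400,(100,100,640,300))
blue=cv2.inRange(h,(105,120,30),(125,255,255)); blobs(p,blue,.058,30,(100,100,500,330))
plan([.442,.149,.15],0); print([d for d in [bot.get_obs()["contact_force"]]])
```

```text
yel [217.8 276.5] 242 [ 0.4696 -0.2472  0.058 ]
yel [317.1 280. ] 255 [ 0.4692 -0.1842  0.058 ]
px [413.4 227.4] C [ 0.4376 -0.1229] LxW 0.0692 0.0223 deg 2.26
px [214.7 177.4] C [ 0.4074 -0.2479] LxW 0.0264 0.0066 deg 89.6
px [318.7 180.6] C [ 0.4055 -0.1869] LxW 0.0252 0.0041 deg 91.27
now [ 0.4386 -0.1862  0.1416] yaw of tool y 92.61 -> units [-0.0932  1.6736 -0.042 ] turn 0.0
[array([-0.69012085,  0.27077482, -0.74309468])]
```

Call:
apply_moves(
  deltas=[
    [0.5,[0,0.2,-0.05],0],
    [0.5,[-0.01,0.4,-0.05],0],
    [0.5,[-0.03,0.6,-0.05],0],
    [0.5,[-0.04,0.8,-0.05],0],
    [0.5,[-0.05,1,-0.05],0],
    [0.5,[-0.05,1,-0.05],0],
  ],
)

```text
t: 35.35
eef_pos: [0.4392, 0.0197, 0.1513]
tool_rot: [-0.001, -0.027, 1.0, 0.001]
contact_force: [-0.3, -0.2, -1.0]
gripper_width: 0.496
grasp_force: 0.0
```

Call:
apply_moves(
  deltas=[
    [0.5,[-0.02,0.2,0],0],
    [0.5,[-0.03,0.4,0],0],
    [0.5,[-0.04,0.6,0],0],
    [0.5,[-0.04,0.67,0.1],0],
    [0.5,[-0.04,0.67,0.15],0],
    [0.5,[-0.04,0.67,0.15],0],
    [0.5,[-0.04,0.67,0.15],0],
  ],
)

```text
t: 36.05
eef_pos: [0.4414, 0.1466, 0.1214]
tool_rot: [-0.001, -0.022, 1.0, -0.001]
contact_force: [-0.0, 0.1, 0.1]
gripper_width: 0.502
grasp_force: 0.0
```

Run:
```python
from h import *
p=shot("wrist"); carts(p); plan([.446,.149,.0075])
```

```text
yel [320.3 265.1] 212 [0.4698 0.1511 0.015 ]
pur [496.  269.5] 179 [0.4668 0.2715 0.017 ]
px [483.4 254.4] C [0.4852 0.2466] LxW 0.2477 0.2354 deg 177.68
px [319.7 224.5] C [0.4434 0.1493] LxW 0.0693 0.0238 deg 3.52
px [336.7 246. ] C [0.4854 0.1511] LxW 0.3653 0.3613 deg 16.37
px [319.6 226.2] C [0.4435 0.1493] LxW 0.0707 0.0276 deg 3.65
now [0.4418 0.1468 0.1219] yaw of tool y 92.51 -> units [-0.0217  0.0103  0.5721] turn 0.0
```

Call:
apply_moves(
  deltas=[
    [0.5,[-0.02,0.012,0.1],-0.003],
    [0.5,[-0.02,0.012,0.25],-0.003],
    [0.5,[-0.02,0.012,0.4],-0.003],
    [0.5,[-0.02,0.012,0.5],-0.003],
    [0.5,[-0.02,0.012,0.55],-0.003],
    [0.5,[-0.02,0.012,0.572],-0.003],
    [0.5,[-0.02,0.012,0.572],-0.003],
    [1,[-0.02,0.012,0.572],-0.003],
    [1,[-0.02,0.012,0.572],-0.003],
    [1,[-0.02,0.012,0.572],-0.003],
    [1,[-0.02,0.012,0.572],-0.003],
    [1,[-0.02,0.012,0.572],-0.003],
  ],
  squeeze=40,
)

```text
t: 37.3
eef_pos: [0.4465, 0.1511, 0.0089]
tool_rot: [0.001, -0.032, 0.999, 0.0]
contact_force: [-1.4, -0.8, 7.6]
gripper_width: 0.312
grasp_force: 39.7
```

Call:
apply_moves(
  deltas=[
    [1,[0,0,-0.1],0],
    [1,[0,0,-0.3],0],
    [1,[0,0,-0.5],0],
    [1,[0,0,-0.6],0],
    [1,[0,0,-0.6],0],
    [1,[0,0,-0.6],0],
    [1,[0,0,-0.6],0],
  ],
)

```text
t: 38.0
eef_pos: [0.4448, 0.1504, 0.1268]
tool_rot: [-0.001, -0.032, 0.999, -0.0]
contact_force: [0.1, -0.4, -0.8]
gripper_width: 0.31
grasp_force: 39.7
```

Run:
```python
from h import *
o=bot.get_obs(); print(o["gripper_width"]*85); p=shot("wrist"); z=T()[2,3]; dots(p,dict(yel=z+.0075,pur=.1)); plan([.4435,-.1235,.09],-1)
```

```text
26.312873031980875
yel [316.1 359.8] 582 [0.4672 0.1522 0.1341]
pur [486.9 264.6] 175 [0.4345 0.2303 0.1   ]
now [0.4448 0.1505 0.1266] yaw of tool y 93.71 -> units [ 0.0946 -1.3665  0.1839] turn 0.0028
```

Call:
apply_moves(
  deltas=[
    [1,[0.02,-0.2,0],0],
    [1,[0.03,-0.4,0],0.0028],
    [1,[0.045,-0.6,0],0.0028],
    [1,[0.06,-0.8,0],0.0028],
    [1,[0.07,-1,0],0.0028],
    [1,[0.07,-1,0],0.0028],
    [1,[0.07,-1,0],0.0028],
  ],
)

```text
t: 38.75
eef_pos: [0.4439, -0.0502, 0.1268]
tool_rot: [-0.001, -0.022, 1.0, 0.0]
contact_force: [-0.3, 1.8, -0.8]
gripper_width: 0.311
grasp_force: 39.7
```

Call:
apply_moves(
  deltas=[
    [1,[0.015,-0.2,0],0],
    [1,[0.02,-0.366,0],0],
    [1,[0.02,-0.366,0.1],0],
    [1,[0.02,-0.366,0.16],0],
    [1,[0.02,-0.366,0.16],0],
    [1,[0.02,-0.366,0.16],0],
    [1,[0.02,-0.366,0.16],0],
  ],
)

```text
t: 39.45
eef_pos: [0.4446, -0.1218, 0.0962]
tool_rot: [0.0, -0.025, 1.0, 0.0]
contact_force: [1.1, 0.4, -0.7]
gripper_width: 0.309
grasp_force: 39.7
```

Run:
```python
from h import *
p=shot("wrist"); z=T()[2,3]; dots(p,dict(yel=z+.0075,pur=.1)); print(bot.get_obs()["gripper_width"]*85); plan([.4435,-.1232,.052])
```

```text
yel [ 68.7 299.1] 383 [ 0.444  -0.2168  0.1038]
yel [191.9 303.6] 371 [ 0.4436 -0.1696  0.1038]
yel [316.2 359.8] 585 [ 0.4667 -0.1203  0.1038]
26.44461384617126
now [ 0.4446 -0.1221  0.0963] yaw of tool y 92.79 -> units [ 0.0061 -0.0052  0.2213] turn 0.0
```

Call:
apply_moves(
  deltas=[
    [1,[0.006,-0.005,0],0],
    [1,[0.006,-0.005,0.06],0],
    [1,[0.006,-0.005,0.12],0],
    [1,[0.006,-0.005,0.17],0],
    [1,[0.006,-0.005,0.2],0],
    [1,[0.006,-0.005,0.215],0],
    [1,[0.006,-0.005,0.22],0],
    [1,[0.006,-0.005,0.22],0],
  ],
)

```text
t: 40.3
eef_pos: [0.4421, -0.1237, 0.0527]
tool_rot: [-0.001, -0.024, 1.0, -0.001]
contact_force: [-7.7, 1.8, 23.8]
gripper_width: 0.307
grasp_force: 42.3
```

Call:
apply_moves(
  deltas=[
    [1,[0.004,0,-0.004],0],
    [1,[0.004,0,-0.004],0],
    [0.6,[0.004,0,-0.004],0],
    [0.5,[0.004,0,-0.004],0],
    [0.5,[0.004,0,-0.004],0],
    [0.5,[0.004,0,-0.004],0],
    [0.5,[0.004,0,-0.1],0],
    [0.5,[0.02,0,-0.3],0],
    [0.5,[0.03,-0.2,-0.45],0],
    [0.5,[0.03,-0.3,-0.5],0],
    [0.5,[0.03,-0.3,-0.5],0],
    [0.5,[0.03,-0.3,-0.5],0],
  ],
)

```text
t: 41.5
eef_pos: [0.4394, -0.1841, 0.1515]
tool_rot: [-0.0, -0.023, 1.0, 0.0]
contact_force: [-0.0, 0.7, -0.2]
gripper_width: 0.502
grasp_force: 0.0
```

Run:
```python
from h import *
p=shot("wrist","w11"); dots(p,dict(yel=.058,pur=.017)); h=hsv(p)
blue=cv2.inRange(h,(105,120,30),(125,255,255)); blobs(p,blue,.058,30,(100,100,500,330))
print(bot.get_obs()["contact_force"]); look(p,"new_1_center","release_button"); plan([.54,-.32,.28]); print([proj(p,c) for c in ([.38,-.3,.05],[.48,-.08,.05])])
s=shot("side"); look(s,"cured_1_center","release_button")
```

```text
yel [217.3 270.5] 228 [ 0.4696 -0.2472  0.058 ]
yel [313.4 274.1] 237 [ 0.4692 -0.1841  0.058 ]
yel [407.8 273.3] 231 [ 0.4658 -0.1221  0.058 ]
px [214.5 174.6] C [ 0.4061 -0.2476] LxW 0.0266 0.0066 deg 83.07
px [314.2 177.8] C [ 0.4056 -0.1868] LxW 0.025 0.0047 deg 89.86
px [409.3 177.5] C [ 0.4023 -0.1279] LxW 0.0257 0.0066 deg 102.51
[1.00833887 0.14515877 0.67668169]
new_1_center [([0.433, -0.1226, 0.0554], 0.55)]
release_button []
now [ 0.4392 -0.1828  0.1509] yaw of tool y 92.81 -> units [-0.4689 -0.7093 -0.6473] turn 0.0
[array([128.6185153 , 125.20069038]), array([463.53843805, 290.07090193])]
cured_1_center [([0.4472, 0.2799, 0.0143], 0.94), ([0.5022, -0.1375, 0.0593], 0.49)]
release_button [([0.5379, -0.3035, 0.2216], 0.54)]
```

View pics/w11.png

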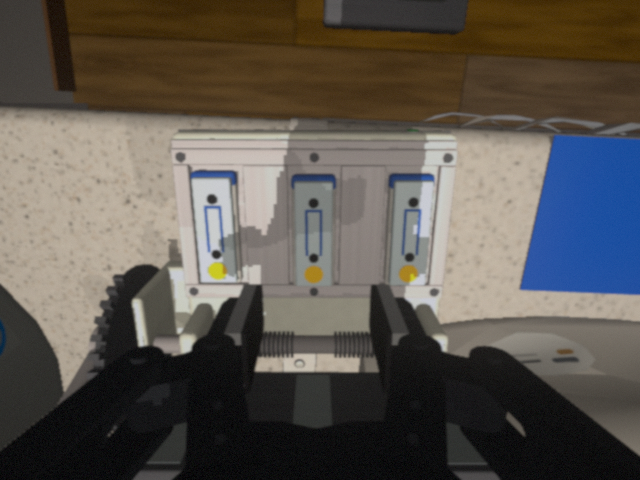

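All three new cartridges sit in their pockets, with dots at (217,270), (313,274) and (408,273) and bands in line. Now back to the lever.

Run:
```python
from h import *
plan([.5525,-.3195,.29],-.4)
```

```text
now [ 0.4395 -0.1831  0.1511] yaw of tool y 92.8 -> units [-0.5305 -0.7081 -0.6954] turn 0.0011
```

Call:
apply_moves(
  deltas=[
    [0.4,[0,0,-0.2],0],
    [0.35,[0,0,-0.4],0],
    [0.35,[0,0,-0.6],0],
    [0.35,[0,-0.1,-0.695],0],
    [0.35,[-0.1,-0.3,-0.695],0],
    [0.35,[-0.3,-0.5,-0.695],0],
    [0.35,[-0.45,-0.65,-0.695],0.001],
    [0.35,[-0.53,-0.708,-0.695],0.001],
    [0.35,[-0.53,-0.708,-0.695],0.001],
    [0.35,[-0.53,-0.708,-0.695],0.001],
  ],
)

```text
t: 42.8
eef_pos: [0.5521, -0.3195, 0.2898]
tool_rot: [-0.001, -0.021, 1.0, 0.001]
contact_force: [-0.4, -0.3, -0.4]
gripper_width: 0.647
grasp_force: 0.0
```

Run:
```python
from h import *
p=shot("wrist"); look(p,"release_button","grip"); h=hsv(p); print(bot.get_obs()["gripper_width"]*85)
m=cv2.inRange(h,(0,140,60),(8,255,255))|cv2.inRange(h,(172,140,60),(180,255,255)); blobs(p,m,.235,40)
print(proj(p,[.5525,-.3195,.24])); plan([.5525,-.3195,.206])
g=cv2.cvtColor(p["color"],cv2.COLOR_RGB2GRAY); 
for v in (275,290,305): print(v,[int(x) for x in g[v,250:390:5]])
```

```text
release_button [([0.5359, -0.3046, 0.2386], 0.6)]
grip [([0.5212, -0.2133, 0.1796], 0.87)]
55.31094041549679
px [343.5 225.7] C [ 0.5358 -0.305 ] LxW 0.0208 0.0078 deg 9.09
[315.2529691  257.37737314]
now [ 0.5516 -0.3195  0.2909] yaw of tool y 92.41 -> units [-0.0045 -0.      0.4245] turn 0.0
275 [186, 190, 189, 192, 187, 188, 187, 191, 188, 193, 190, 194, 184, 190, 189, 188, 190, 183, 185, 181, 188, 190, 189, 188, 188, 190, 188, 192]
290 [186, 193, 192, 183, 172, 186, 181, 191, 194, 189, 190, 188, 192, 187, 191, 182, 193, 189, 192, 189, 181, 188, 188, 184, 190, 189, 191, 192]
305 [191, 186, 179, 191, 183, 192, 189, 184, 185, 179, 190, 192, 188, 182, 183, 180, 184, 189, 191, 187, 191, 189, 181, 191, 185, 190, 187, 178]
```

Run:
```python
from h import *
p=shot("wrist"); g=cv2.cvtColor(p["color"],cv2.COLOR_RGB2GRAY)
m=cv2.inRange(g,0,70); blobs(p,m,.25,150,(250,100,400,330))
print([int(x) for x in g[150:290:5,318]])
for v in (195,245,265): print(v,pix(p,318,v,.25).round(4),pix(p,318,v,.22).round(4))
s=shot("side"); look(s,"release_button"); gs=hsv(s); m=cv2.inRange(gs,(0,140,60),(8,255,255))|cv2.inRange(gs,(172,140,60),(180,255,255)); blobs(s,m,.222,10,(270,100,330,170))
c=s["color"][100:200,250:350,::-1]; cv2.imwrite("pics/s9.png",c)
for q in ([.5375,-.3015,.221],[.55,-.3015,.221]): print(proj(s,q))
n,l,st,ce=cv2.connectedComponentsWithStats(m[100:170,250:340]); print(st,ce)
```

```text
px [342.  139.1] C [ 0.4898 -0.3099] LxW 0.0396 0.0053 deg 3.84
px [323.3 224.2] C [ 0.5306 -0.3167] LxW 0.0337 0.0269 deg 10.39
[105, 83, 80, 82, 83, 78, 81, 79, 81, 73, 33, 34, 33, 38, 38, 38, 37, 40, 39, 44, 42, 43, 186, 191, 186, 186, 194, 188]
195 [ 0.5163 -0.3198  0.25  ] [ 0.5231 -0.3193  0.22  ]
245 [ 0.5418 -0.3187  0.25  ] [ 0.5527 -0.318   0.22  ]
265 [ 0.5526 -0.3182  0.25  ] [ 0.5653 -0.3175  0.22  ]
release_button []
px [290.3 130.9] C [ 0.5384 -0.3062] LxW 0.089 0.016 deg 89.1
[290.83900838 131.69661966]
[286.78496877 131.88437326]
[[   0    0   90   70 6244]
 [  38   26    6   11   56]] [[44.53747598 34.53235106]
 [40.32142857 30.89285714]]
```

Call:
apply_moves(
  deltas=[
    [0.35,[0.058,0,0.05],0],
    [0.35,[0.058,0,0.15],0],
    [0.35,[0.058,0,0.3],0],
    [0.35,[0.058,0,0.42],0],
    [0.35,[0.058,0,0.44],0],
    [0.35,[0.058,0,0.44],0],
    [1,[0.058,0,0.44],0],
    [1,[0.058,0,0.44],0],
    [1,[0.058,0,0.44],0],
    [1,[0.058,0,0.44],0],
    [1,[0.058,0,0.44],0],
  ],
  squeeze=40,
)

```text
t: 44.2
eef_pos: [0.5419, -0.3196, 0.2049]
tool_rot: [0.001, -0.021, 1.0, 0.0]
contact_force: [-3.3, 2.5, -4.4]
gripper_width: 0.256
grasp_force: 45.8
```

Run:
```python
from h import *
o=bot.get_obs(); print(o["gripper_width"]*85,o["contact_force"],o["grasp_force"]); plan([.54,-.32,.203])
q=np.linspace(1.485,0,25)[1:]
for a in q: print(round(a,3),(.155*(np.cos(a+.195)-np.cos(1.68))/.2).round(3),(-.155*(np.sin(a+.195)-np.sin(1.68))/.2).round(3))
```

```text
21.761954262783252 [-3.29612531  2.51829237 -4.41595223] 45.79621285200119
now [ 0.5419 -0.3196  0.2049] yaw of tool y 92.4 -> units [ 0.0096 -0.0015  0.0092] turn 0.0
1.423 0.048 -0.004
1.361 0.096 -0.005
1.299 0.144 -0.002
1.238 0.191 0.003
1.176 0.239 0.011
1.114 0.285 0.022
1.052 0.331 0.036
0.99 0.376 0.052
0.928 0.42 0.072
0.866 0.462 0.094
0.804 0.504 0.119
0.742 0.543 0.146
0.681 0.581 0.175
0.619 0.617 0.207
0.557 0.651 0.241
0.495 0.682 0.277
0.433 0.712 0.315
0.371 0.739 0.355
0.309 0.763 0.396
0.248 0.785 0.439
0.186 0.804 0.482
0.124 0.82 0.528
0.062 0.834 0.573
0.0 0.845 0.62
```

Call:
apply_moves(
  deltas=[
    [1,[0.02,0,-0.002],0],
    [1,[0.048,0,-0.004],0],
    [1,[0.096,0,-0.005],0],
    [1,[0.144,0,-0.002],0],
    [1,[0.191,0,0.003],0],
    [1,[0.239,0,0.011],0],
    [1,[0.285,0,0.022],0],
    [1,[0.331,0,0.036],0],
    [1,[0.376,0,0.052],0],
    [1,[0.42,0,0.072],0],
    [1,[0.462,0,0.094],0],
    [1,[0.462,0,0.094],0],
  ],
)

```text
t: 45.4
eef_pos: [0.4477, -0.3235, 0.1853]
tool_rot: [-0.0, -0.021, 1.0, 0.0]
contact_force: [-12.9, 9.6, 0.8]
gripper_width: 0.256
grasp_force: 44.5
```

Run:
```python
from h import *
o=bot.get_obs(); print(o["gripper_width"]*85,o["contact_force"],o["grasp_force"]); plan([.371,-.326,.079])
```

```text
21.770190501287132 [-12.86640199   9.55122545   0.81563993] 44.5447513461113
now [ 0.4477 -0.3235  0.1853] yaw of tool y 92.37 -> units [0.3835 0.0033 0.5316] turn 0.0
```

Call:
apply_moves(
  deltas=[
    [1,[0.042,0.004,0.025],0],
    [1,[0.081,0.006,0.052],0],
    [1,[0.119,0.006,0.081],0],
    [1,[0.155,0.006,0.113],0],
    [1,[0.189,0.006,0.147],0],
    [1,[0.22,0.006,0.183],0],
    [1,[0.25,0.006,0.221],0],
    [1,[0.277,0.006,0.261],0],
    [1,[0.301,0.006,0.302],0],
    [1,[0.323,0.006,0.345],0],
    [1,[0.342,0.006,0.388],0],
    [1,[0.342,0.006,0.388],0],
  ],
)

```text
t: 46.6
eef_pos: [0.379, -0.3264, 0.106]
tool_rot: [-0.001, -0.02, 1.0, 0.0]
contact_force: [1.8, 2.3, -4.7]
gripper_width: 0.253
grasp_force: 48.2
```

Run:
```python
from h import *
o=bot.get_obs(); print(o["gripper_width"]*85,o["contact_force"],o["grasp_force"]); plan([.371,-.326,.079])
```

```text
21.479980101079004 [ 1.77804299  2.29294174 -4.72909461] 48.219114392995834
now [ 0.379  -0.3264  0.106 ] yaw of tool y 92.34 -> units [0.0396 0.0034 0.1351] turn 0.0
```

Last bit, going slowly until the stop reacts.

Call:
apply_moves(
  deltas=[
    [1,[0.009,0,0.023],0],
    [1,[0.017,0,0.045],0],
    [1,[0.024,0,0.068],0],
    [1,[0.031,0,0.09],0],
    [1,[0.036,0,0.112],0],
    [1,[0.041,0,0.132],0],
    [1,[0.041,0,0.132],0],
    [1,[0.041,0,0.132],0],
  ],
)

```text
t: 47.4
eef_pos: [0.3718, -0.3266, 0.0799]
tool_rot: [-0.0, -0.02, 1.0, 0.0]
contact_force: [-15.1, 11.1, 4.8]
gripper_width: 0.253
grasp_force: 44.7
```

Call:
apply_moves(
  deltas=[
    [1,[-0.01,0,0.01],0],
    [1,[-0.01,0,0.02],0],
    [1,[-0.01,0,0.03],0],
    [1,[-0.01,0,0.03],0],
  ],
)

```text
t: 47.8
eef_pos: [0.3715, -0.3266, 0.0732]
tool_rot: [-0.002, -0.02, 1.0, 0.001]
contact_force: [-9.3, 5.4, -0.8]
gripper_width: 0.253
grasp_force: 49.7
```

Call:
apply_moves(
  deltas=[
    [1,[-0.005,0,0.01],0],
    [1,[-0.005,0,0.02],0],
    [1,[-0.005,0,0.03],0],
    [1,[-0.005,0,0.03],0],
  ],
)

```text
t: 48.2
eef_pos: [0.3734, -0.3267, 0.0689]
tool_rot: [-0.001, -0.02, 1.0, -0.0]
contact_force: [3.2, 2.9, 11.8]
gripper_width: 0.252
grasp_force: 57.0
```

Run:
```python
from h import *
o=bot.get_obs(); print(o["gripper_width"]*85,o["contact_force"],o["grasp_force"]); plan([.371,-.326,.079])
for n in ("scene","side"):
    p=shot(n,n+"_end"); look(p,"release_button","press")
    h=hsv(p); m=cv2.inRange(h,(0,130,50),(8,255,255))|cv2.inRange(h,(172,130,50),(180,255,255)); blobs(p,m,.1,10,(330,140,480,200) if n=="side" else (430,140,490,200))
```

```text
21.397182254822262 [ 3.23726032  2.87817166 11.75955252] 56.95846527814865
now [ 0.3734 -0.3267  0.0689] yaw of tool y 92.3 -> units [ 0.0119  0.0039 -0.0503] turn 0.0
release_button [([0.4339, -0.1749, 0.085], 0.22)]
press [([0.438, -0.1795, 0.0818], 0.97), ([0.5577, 0.297, 0.0371], 0.39)]
release_button []
press [([0.4704, -0.1559, 0.0823], 0.61)]
```

Call:
apply_moves(
  deltas=[
    [0.35,[0,0,0],0],
    [0.35,[0,0,0],0],
    [0.35,[0,0,0],0],
    [0.35,[0,0,0],0],
    [0.35,[0,0,-0.1],0],
    [0.35,[0,0,-0.3],0],
    [0.35,[0,0,-0.51],0],
    [0.35,[0,0,-0.51],0],
    [0.35,[0,0,-0.51],0],
  ],
)

```text
t: 49.4
eef_pos: [0.3754, -0.3274, 0.1708]
tool_rot: [0.001, -0.02, 1.0, -0.001]
contact_force: [-0.3, -0.4, -0.8]
gripper_width: 0.648
grasp_force: 0.0
```

Run:
```python
from h import *
s0=cv2.imread("pics/side0.png"); s=shot("side","side_end2"); look(s,"release_button","press")
a=cv2.cvtColor(s0,cv2.COLOR_BGR2HSV)
def red(h,b): 
    m=(cv2.inRange(h,(0,130,50),(8,255,255))|cv2.inRange(h,(172,130,50),(180,255,255)))[b[1]:b[3],b[0]:b[2]]
    M=cv2.moments(m,True); return M["m00"],(M["m10"]/max(M["m00"],1)+b[0],M["m01"]/max(M["m00"],1)+b[1])
b=(325,140,370,180)
print(red(a,b),red(hsv(s),b)); 
w0=cv2.imread("pics/w5.png"); 
d=cv2.absdiff(s0[160:225,290:355],s["color"][160:225,290:355,::-1]).max(2); print("diff hood",(d>60).sum())
p=shot("wrist"); look(p,"release_button"); plan([.3725,-.321,.17]); h=hsv(p); m=cv2.inRange(h,(0,140,90),(8,255,255))|cv2.inRange(h,(172,140,90),(180,255,255)); blobs(p,m,.106,40)
```

```text
release_button [([0.3702, -0.3126, 0.1007], 0.43)]
press [([0.469, -0.1609, 0.0849], 0.69)]
(50.0, (344.7, 164.02)) (49.0, (344.59183673469386, 164.0408163265306))
diff hood 12
release_button [([0.3651, -0.313, 0.1016], 0.61)]
now [ 0.3741 -0.3262  0.1687] yaw of tool y 92.34 -> units [ 0.0071  0.0264 -0.0066] turn 0.0
px [341.1 237.7] C [ 0.3674 -0.3122] LxW 0.0323 0.0076 deg 3.77
px [ 61.7 345.7] C [ 0.4435 -0.4775] LxW 0.0073 0.0043 deg 92.3
```

The lever's button is at the same side-camera pixel as at the start (344.6,164.0), so the hood is shut and latched. Now the isolator.

Call:
apply_moves(
  deltas=[
    [0.2,[0,0,-0.2],0],
    [0,[-0.1,0.2,-0.3],0],
    [0,[-0.2,0.4,-0.3],0],
    [0,[-0.3,0.6,-0.3],0],
    [0,[-0.4,0.8,-0.3],0],
    [0,[-0.45,1,-0.3],0],
    [0,[-0.45,1,-0.3],0],
  ],
)

```text
t: 50.35
eef_pos: [0.4576, -0.1168, 0.2296]
tool_rot: [0.0, -0.025, 1.0, 0.001]
contact_force: [0.2, 0.4, -0.5]
gripper_width: 0.998
grasp_force: 0.0
```

Call:
apply_moves(
  deltas=[
    [0,[0,0.25,0],0],
    [0,[0,0.5,0],0],
    [0,[0,0.75,0],0],
    [0,[0,1,0],0],
    [0,[0,1,0],0],
  ],
)

```text
t: 50.85
eef_pos: [0.4475, 0.0834, 0.2301]
tool_rot: [0.0, -0.026, 1.0, 0.002]
contact_force: [-0.1, -0.7, -0.3]
gripper_width: 1.002
grasp_force: 0.0
```

Call:
apply_moves(
  deltas=[
    [0,[0,0.25,0],0],
    [0,[0,0.5,0],-0.01],
    [0,[0,0.75,0],-0.025],
    [0,[0,1,0],-0.047],
    [0,[0,1,0],-0.047],
    [0,[0,1,0],-0.047],
  ],
)

```text
t: 51.45
eef_pos: [0.4398, 0.2768, 0.2289]
tool_rot: [-0.001, -0.168, 0.986, 0.0]
contact_force: [-0.1, -0.5, -0.1]
gripper_width: 0.997
grasp_force: 0.0
```

Run:
```python
from h import *
plan([.4515,.437,.0465]); p=shot("wrist"); dots(p,dict(yel=.015,pur=.017)); look(p,"cured_1_center")
h=hsv(p); m=cv2.inRange(h,(0,150,90),(8,255,255))|cv2.inRange(h,(172,150,90),(180,255,255)); blobs(p,m,.06,500)
```

```text
now [0.4398 0.2768 0.2289] yaw of tool y 109.37 -> units [-0.3225  0.7359  0.9119] turn 0.0
yel [472.4 254.8] 2037 [0.4485 0.4424 0.015 ]
pur [300.4 216.2] 79 [0.4666 0.2712 0.017 ]
cured_1_center [([0.4364, 0.2706, 0.0171], 0.55)]
px [465.5 264.4] C [0.4487 0.4155] LxW 0.0371 0.016 deg 18.82
px [488.1 271.9] C [0.4514 0.4409] LxW 0.0497 0.016 deg 19.04
```

Call:
apply_moves(
  deltas=[
    [0,[-0.1,0.25,0],0],
    [0,[-0.2,0.5,0],0],
    [0,[-0.323,0.736,0.1],0],
    [0,[-0.323,0.736,0.3],0],
    [0,[-0.323,0.736,0.5],0],
    [0,[-0.323,0.736,0.65],0],
    [0,[-0.323,0.736,0.8],0],
    [0,[-0.323,0.736,0.88],0],
    [0,[-0.323,0.736,0.912],0],
    [0,[-0.323,0.736,0.912],0],
    [0,[-0.323,0.736,0.912],0],
  ],
)

```text
t: 52.65
eef_pos: [0.4535, 0.4373, 0.049]
tool_rot: [0.001, -0.167, 0.986, 0.001]
contact_force: [0.4, 0.1, 0.5]
gripper_width: 1.001
grasp_force: 0.0
```

Call:
apply_moves(
  deltas=[
    [0.5,[0,0,0],0],
    [0.8,[0,0,0],0],
    [1,[0,0,0],0],
    [1,[0,0,0],0],
    [1,[0,0,0],0],
    [1,[0,0,0],0],
    [1,[0,0,0],0],
    [1,[0,0,0],0],
  ],
  squeeze=40,
)

```text
t: 53.45
eef_pos: [0.4525, 0.4376, 0.0479]
tool_rot: [0.0, -0.168, 0.986, 0.001]
contact_force: [0.3, 2.1, 2.7]
gripper_width: 0.141
grasp_force: 44.5
```

Call:
apply_moves(
  deltas=[
    [1,[0,0,0],0.02],
    [1,[0,0,0],0.04],
    [1,[0,0,0],0.06],
    [1,[0,0,0],0.08],
    [1,[0,0,0],0.1],
    [1,[0,0,0],0.12],
    [1,[0,0,0],0.14],
    [1,[0,0,0],0.155],
    [1,[0,0,0],0.168],
    [1,[0,0,0],0.168],
    [1,[0,0,0],0.168],
  ],
)

```text
t: 54.55
eef_pos: [0.4521, 0.4361, 0.0479]
tool_rot: [0.0, 0.351, 0.936, -0.001]
contact_force: [-2.7, -2.4, 7.2]
gripper_width: 0.139
grasp_force: 46.8
```

Call:
apply_moves(
  deltas=[
    [0.5,[0,0,0],0],
    [0,[0,0,0],0],
    [0,[0,0,0],0],
    [0,[0,0,0],0],
    [0,[0,0,0],0],
    [0,[0,0,-0.25],0],
    [0,[0,0,-0.5],0],
    [0,[0,0,-0.75],0],
    [0,[0,0,-0.92],0],
    [0,[0,0,-0.92],0],
  ],
)

```text
t: 55.55
eef_pos: [0.4543, 0.4395, 0.2377]
tool_rot: [0.002, 0.352, 0.936, 0.005]
contact_force: [0.5, 0.1, 0.7]
gripper_width: 0.998
grasp_force: 0.0
```

Run:
```python
from h import *
s0=cv2.imread("pics/side0.png"); s=shot("side","side_fin"); c=s["color"][...,::-1]
for nm,(x0,y0,x1,y1) in dict(isol=(325,335,372,385),press=(285,160,360,228),tray=(303,280,385,335),droppers=(275,290,298,355),timer=(333,415,375,460)).items():
    d=cv2.absdiff(s0[y0:y1,x0:x1],c[y0:y1,x0:x1]).max(2); print(nm,(d>60).sum())
h0=cv2.cvtColor(s0,cv2.COLOR_BGR2HSV)
for h in (h0,hsv(s)):
    m=(cv2.inRange(h,(0,150,60),(8,255,255))|cv2.inRange(h,(172,150,60),(180,255,255)))[335:385,325:372]; q=np.c_[np.where(m>0)][:,::-1].astype(np.float32); print(len(q),cv2.minAreaRect(q))
look(s,"cured_1_center"); print(bot.get_obs()["eef_pos"],bot.get_obs()["t"])
```

```text
isol 671
press 1792
tray 1511
droppers 0
timer 0
401 ((20.176471710205078, 17.794116973876953), (24.98116683959961, 20.372989654541016), 14.03624439239502)
402 ((20.176471710205078, 17.794116973876953), (24.98116683959961, 20.372989654541016), 14.03624439239502)
cured_1_center [([0.4446, 0.2789, 0.0174], 0.7)]
[0.45283186 0.43685656 0.23210127] 55.65
```

Run:
```python
from h import *
p=shot("side"); h=hsv(p); m=(cv2.inRange(h,(0,130,50),(8,255,255))|cv2.inRange(h,(172,130,50),(180,255,255)))[140:180,325:370]
M=cv2.moments(m,True); print(M["m00"],M["m10"]/M["m00"]+325,M["m01"]/M["m00"]+140)
e=lambda im: cv2.Canny(cv2.cvtColor(im,cv2.COLOR_RGB2GRAY),60,150)[160:225,290:355]>0
a=e(cv2.imread("pics/side_end2.png")[...,::-1].copy()); b=e(p["color"]); print(a.sum(),b.sum(),(a&b).sum())
print(bot.hand_in())
```

```text
Traceback (most recent call last):
ZeroDivisionError: float division by zero
```

Run:
```python
from h import *
p=shot("scene"); look(p,"press","release_button","isolator_handle")
e=lambda im: cv2.Canny(cv2.cvtColor(im,cv2.COLOR_RGB2GRAY),60,150)[145:225,350:475]>0
a=e(cv2.imread("pics/scene0.png")[...,::-1].copy()); b=e(p["color"]); print(a.sum(),b.sum(),(a&b).sum())
def red(h): m=(cv2.inRange(h,(0,130,50),(8,255,255))|cv2.inRange(h,(172,130,50),(180,255,255)))[140:185,440:480]; return np.c_[np.where(m>0)].mean(0)+[140,440],(m>0).sum()
print(red(cv2.cvtColor(cv2.imread("pics/scene0.png"),cv2.COLOR_BGR2HSV)),red(hsv(p)))
```

```text
press []
release_button []
isolator_handle [([0.4388, -0.1115, 0.0515], 0.5)]
1752 1643 1456
(array([166.93650794, 458.        ]), np.int64(63)) (array([165.04347826, 454.91304348]), np.int64(23))
```

```bash
python3 -c "
from station import bot
print(bot.hand_in())"
```

```text
the job is handed in; nothing more can be done
None
```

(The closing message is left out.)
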